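# Stop a timed row of samples: bench rack to chilled block, in order

## Robot

A 6-joint arm with a two-finger parallel gripper is mounted at the origin on a cart in front of the work surface, level with it; the furniture and walls round the work are solid. World frame = base frame: x ahead of the robot, y to its left, z up, the work surface at z = 0. Lengths are in m, angles in rad, forces in N, time in s.
With the tool pointing down it reaches from about 0.375 to 0.9 m from the base axis. Payload 3.1 kg.
Tool frame: the origin (TCP) lies midway between the tips of the shut fingers; the grasp point (between the pads) lies 19 mm behind it; z points along the fingers, y is the direction in which the jaws open and shut (so a half turn about z gives the same grasp; the last joint's range is limited). The gripper opens to 85 mm and grips with 20 to 120 N. Pads are 22 mm wide; open, the fingers measure 114 mm over their backs; the gripper's body (76 mm by 85 mm) begins 54 mm behind the grasp point. The pads swing forward as they close: fully open they stand 13 mm farther back than shut.
Start: joints at [1.002, 0.527, 1.433, -0, 1.181, -0.178], TCP at [0.238, 0.578, 0.192] pointing down, gripper open.
Joint ranges: [-3.08, 3.08], [-0.75, 2.2], [0.22, 2.44], [-1.43, 4.57], [0, 2.65], [-2.85, 2.85]. Speed limits (rad/s): [2.79, 2.79, 3.14, 3.14, 3.14, 3.14].

## Interface

Orientations are given as a unit quaternion [x, y, z, w].
In Python, from station import manip gives the robot as it stands.
- The arm moves only by the tool servo_tool, never from a script. Its argument "increments" is a list of rows, each an object with "hand": the closure, from 0 (fully open) to 1 (shut); "travel": the shift along the tool's x, y, z in mm, a list of three; "yaw": the turn about the tool's z in degrees. A call has 1 to 20 rows; each row shifts and turns the commanded pose from where the row before left it, along the tool's axes as they then stand; what a row does not reach is not made up. A row lasts 1/10 s, in which the tool goes at most 50 mm and 8.59 degrees, less where a joint would pass 70% of its speed; a pose out of reach is approached as far as the arm can. A call with a gripper value outside its range is refused whole. The fingers move at their own pace and stop on an object; "newtons" is the grip in N (left out, the last holds). Time passes only in rows, so rows that do not move let the fingers close. It gives the time, the measured TCP pose, the force and the opening at its end, in the units of the state.
- manip.sense(): the state, without advancing time (a new reading comes with each control period).
- manip.snapshot(name): name is "scene" or "top"; returns a dict with "pixels" (384x512x3 uint8, blue, green, red), "fx", "fy", "cx", "cy" (pixels), "R" (3x3) and "t" (3): a world point X has camera coordinates R X + t. Camera axes: x right, y down, z forward; pixel columns grow to the right and rows downward; lengths in m; the calibration is good to about 2 mm. A picture is of the moment at which its call begins. There is no depth.
- manip.sign_off(): hands the job in, once; it reports no verdict.
The state is a dict: "t": time; "q": joint angles; "qd": joint speeds; "tau": joint torques, N m; "tcp_pos": TCP position; "tool_rot": TCP orientation; "force": force on the tool from outside, world axes, zero at the start; "ft_torque": the same for the moment, N m; "finger_gap": opening from 0.0 (shut) to 1.0 (fully open).
Only numpy, scipy, OpenCV 4.12 (cv2) and the standard library are available. Lean on these libraries where they do the work, as an engineer would, in place of code of your own. Each camera call takes 0.05 s, during which the arm holds its last target.

## Task

The reactions in the four capped tubes were started one after another along the rack, beginning at its red end, and must be stopped in that same order by chilling. Beginning at the rack's red end, move the tubes one at a time into the chilled aluminium block: the first into the well next to the block's red end, and each following one into the next well along. Keep every tube upright, lower it gently until it is fully home in its well rather than letting it drop in, and leave those already in place and those still waiting where they are.

Things in the scene. Friction and masses are not known exactly. Their poses are not given: they have to be found in the camera images.
- blue_tube: a capped conical sample tube, loose, about 60 g, frosted white with a dark blue ribbed screw cap. 117 mm tall over all; body 28.4 mm in diameter, narrowing over the lowest 10 mm to a flat foot 23 mm across; cap 35 mm in diameter (37 mm over its ribs), from 100 to 117 mm above the foot. Origin: middle of the foot; z points along the tube to the cap. At the start it stands upright in one of the four holes of the rack.
- green_tube: a capped conical sample tube, loose, about 60 g, frosted white with a green ribbed screw cap. 117 mm tall over all; body 28.4 mm in diameter, narrowing over the lowest 10 mm to a flat foot 23 mm across; cap 35 mm in diameter (37 mm over its ribs), from 100 to 117 mm above the foot. Origin: middle of the foot; z points along the tube to the cap. At the start it stands upright in one of the four holes of the rack.
- yellow_tube: a capped conical sample tube, loose, about 60 g, frosted white with a yellow ribbed screw cap. 117 mm tall over all; body 28.4 mm in diameter, narrowing over the lowest 10 mm to a flat foot 23 mm across; cap 35 mm in diameter (37 mm over its ribs), from 100 to 117 mm above the foot. Origin: middle of the foot; z points along the tube to the cap. At the start it stands upright in one of the four holes of the rack.
- white_tube: a capped conical sample tube, loose, about 60 g, frosted white with a white ribbed screw cap. 117 mm tall over all; body 28.4 mm in diameter, narrowing over the lowest 10 mm to a flat foot 23 mm across; cap 35 mm in diameter (37 mm over its ribs), from 100 to 117 mm above the foot. Origin: middle of the foot; z points along the tube to the cap. At the start it stands upright in one of the four holes of the rack.
- rack: pale blue rack, fixed, 66 x 230 mm, top 66 mm above the bench, holding the tubes at the start. Origin: middle of its underside, on the bench; y along the row, x across, z up. Four 36 mm holes in a row at x = 0, y = -84, -28, 28, 84 mm. Tubes stand with the foot 10 mm and the cap 110 to 127 mm above the bench. A cheek 14 mm thick, 74 mm high closes each end.
- block: chilled block, fixed: bored aluminium in a dark jacket, 90 x 230 mm, empty at the start. Origin: middle of its underside, on the bench; y along the row, x across, z up. Four 39 mm wells at x = 0, y = -84, -28, 28, 84 mm, flaring to 47 mm in the top 10 mm, mouths 80 mm above the bench, floors 18 mm. Fully home, a tube's foot is 18 mm and its cap 118 to 135 mm above the bench.
- rack_red_end: red end cheek of the rack, 70 x 14 x 74 mm, at either end (the other cheek is pale grey). Origin: middle of its underside, in line with the holes, at y = +122 or -122 mm of the rack; the holes are 38, 94, 150 and 206 mm from it.
- block_red_end: red end cheek of the block, 90 x 14 x 68 mm, at either end (the other cheek is pale grey). Origin: middle of its underside, in line with the wells, at y = +122 or -122 mm of the block; the wells are 38, 94, 150 and 206 mm from it.
Mind the look-alikes: they are no part of the job. Leave any pink look-alike of the white_tube alone. What is shaped like the green_tube but pink is not meant.

How it is judged:
On the way, in this order (a step that is already met when the one before it is completed fails the run):
1. the first tube from the rack's red end stands fully home in the first well from the block's red end, the rest not yet moved (((horizontal distance between blue_tube and block_red_end between 0.024 and 0.052 m and height (world z) of blue_tube between 0.013 and 0.023 m) or (horizontal distance between green_tube and block_red_end between 0.024 and 0.052 m and height (world z) of green_tube between 0.013 and 0.023 m) or (horizontal distance between yellow_tube and block_red_end between 0.024 and 0.052 m and height (world z) of yellow_tube between 0.013 and 0.023 m) or (horizontal distance between white_tube and block_red_end between 0.024 and 0.052 m and height (world z) of white_tube between 0.013 and 0.023 m)) and ((horizontal distance between blue_tube and rack_red_end between 0.08 and 0.108 m and distance of blue_tube from where it was at the start of the episode below 0.012 m) or (horizontal distance between green_tube and rack_red_end between 0.08 and 0.108 m and distance of green_tube from where it was at the start of the episode below 0.012 m) or (horizontal distance between yellow_tube and rack_red_end between 0.08 and 0.108 m and distance of yellow_tube from where it was at the start of the episode below 0.012 m) or (horizontal distance between white_tube and rack_red_end between 0.08 and 0.108 m and distance of white_tube from where it was at the start of the episode below 0.012 m)) and ((horizontal distance between blue_tube and rack_red_end between 0.136 and 0.164 m and distance of blue_tube from where it was at the start of the episode below 0.012 m) or (horizontal distance between green_tube and rack_red_end between 0.136 and 0.164 m and distance of green_tube from where it was at the start of the episode below 0.012 m) or (horizontal distance between yellow_tube and rack_red_end between 0.136 and 0.164 m and distance of yellow_tube from where it was at the start of the episode below 0.012 m) or (horizontal distance between white_tube and rack_red_end between 0.136 and 0.164 m and distance of white_tube from where it was at the start of the episode below 0.012 m)) and ((horizontal distance between blue_tube and rack_red_end between 0.192 and 0.22 m and distance of blue_tube from where it was at the start of the episode below 0.012 m) or (horizontal distance between green_tube and rack_red_end between 0.192 and 0.22 m and distance of green_tube from where it was at the start of the episode below 0.012 m) or (horizontal distance between yellow_tube and rack_red_end between 0.192 and 0.22 m and distance of yellow_tube from where it was at the start of the episode below 0.012 m) or (horizontal distance between white_tube and rack_red_end between 0.192 and 0.22 m and distance of white_tube from where it was at the start of the episode below 0.012 m))), for 0.2 s.
2. the second tube from the rack's red end stands fully home in the second well from the block's red end, those before it still in their wells, the rest not yet moved (((horizontal distance between blue_tube and block_red_end between 0.024 and 0.052 m and height (world z) of blue_tube between 0.013 and 0.023 m) or (horizontal distance between green_tube and block_red_end between 0.024 and 0.052 m and height (world z) of green_tube between 0.013 and 0.023 m) or (horizontal distance between yellow_tube and block_red_end between 0.024 and 0.052 m and height (world z) of yellow_tube between 0.013 and 0.023 m) or (horizontal distance between white_tube and block_red_end between 0.024 and 0.052 m and height (world z) of white_tube between 0.013 and 0.023 m)) and ((horizontal distance between blue_tube and block_red_end between 0.08 and 0.108 m and height (world z) of blue_tube between 0.013 and 0.023 m) or (horizontal distance between green_tube and block_red_end between 0.08 and 0.108 m and height (world z) of green_tube between 0.013 and 0.023 m) or (horizontal distance between yellow_tube and block_red_end between 0.08 and 0.108 m and height (world z) of yellow_tube between 0.013 and 0.023 m) or (horizontal distance between white_tube and block_red_end between 0.08 and 0.108 m and height (world z) of white_tube between 0.013 and 0.023 m)) and ((horizontal distance between blue_tube and rack_red_end between 0.136 and 0.164 m and distance of blue_tube from where it was at the start of the episode below 0.012 m) or (horizontal distance between green_tube and rack_red_end between 0.136 and 0.164 m and distance of green_tube from where it was at the start of the episode below 0.012 m) or (horizontal distance between yellow_tube and rack_red_end between 0.136 and 0.164 m and distance of yellow_tube from where it was at the start of the episode below 0.012 m) or (horizontal distance between white_tube and rack_red_end between 0.136 and 0.164 m and distance of white_tube from where it was at the start of the episode below 0.012 m)) and ((horizontal distance between blue_tube and rack_red_end between 0.192 and 0.22 m and distance of blue_tube from where it was at the start of the episode below 0.012 m) or (horizontal distance between green_tube and rack_red_end between 0.192 and 0.22 m and distance of green_tube from where it was at the start of the episode below 0.012 m) or (horizontal distance between yellow_tube and rack_red_end between 0.192 and 0.22 m and distance of yellow_tube from where it was at the start of the episode below 0.012 m) or (horizontal distance between white_tube and rack_red_end between 0.192 and 0.22 m and distance of white_tube from where it was at the start of the episode below 0.012 m))), for 0.2 s.
3. the third tube from the rack's red end stands fully home in the third well from the block's red end, those before it still in their wells, the rest not yet moved (((horizontal distance between blue_tube and block_red_end between 0.024 and 0.052 m and height (world z) of blue_tube between 0.013 and 0.023 m) or (horizontal distance between green_tube and block_red_end between 0.024 and 0.052 m and height (world z) of green_tube between 0.013 and 0.023 m) or (horizontal distance between yellow_tube and block_red_end between 0.024 and 0.052 m and height (world z) of yellow_tube between 0.013 and 0.023 m) or (horizontal distance between white_tube and block_red_end between 0.024 and 0.052 m and height (world z) of white_tube between 0.013 and 0.023 m)) and ((horizontal distance between blue_tube and block_red_end between 0.08 and 0.108 m and height (world z) of blue_tube between 0.013 and 0.023 m) or (horizontal distance between green_tube and block_red_end between 0.08 and 0.108 m and height (world z) of green_tube between 0.013 and 0.023 m) or (horizontal distance between yellow_tube and block_red_end between 0.08 and 0.108 m and height (world z) of yellow_tube between 0.013 and 0.023 m) or (horizontal distance between white_tube and block_red_end between 0.08 and 0.108 m and height (world z) of white_tube between 0.013 and 0.023 m)) and ((horizontal distance between blue_tube and block_red_end between 0.136 and 0.164 m and height (world z) of blue_tube between 0.013 and 0.023 m) or (horizontal distance between green_tube and block_red_end between 0.136 and 0.164 m and height (world z) of green_tube between 0.013 and 0.023 m) or (horizontal distance between yellow_tube and block_red_end between 0.136 and 0.164 m and height (world z) of yellow_tube between 0.013 and 0.023 m) or (horizontal distance between white_tube and block_red_end between 0.136 and 0.164 m and height (world z) of white_tube between 0.013 and 0.023 m)) and ((horizontal distance between blue_tube and rack_red_end between 0.192 and 0.22 m and distance of blue_tube from where it was at the start of the episode below 0.012 m) or (horizontal distance between green_tube and rack_red_end between 0.192 and 0.22 m and distance of green_tube from where it was at the start of the episode below 0.012 m) or (horizontal distance between yellow_tube and rack_red_end between 0.192 and 0.22 m and distance of yellow_tube from where it was at the start of the episode below 0.012 m) or (horizontal distance between white_tube and rack_red_end between 0.192 and 0.22 m and distance of white_tube from where it was at the start of the episode below 0.012 m))), for 0.2 s.
4. the fourth tube from the rack's red end stands fully home in the fourth well from the block's red end, those before it still in their wells (((horizontal distance between blue_tube and block_red_end between 0.024 and 0.052 m and height (world z) of blue_tube between 0.013 and 0.023 m) or (horizontal distance between green_tube and block_red_end between 0.024 and 0.052 m and height (world z) of green_tube between 0.013 and 0.023 m) or (horizontal distance between yellow_tube and block_red_end between 0.024 and 0.052 m and height (world z) of yellow_tube between 0.013 and 0.023 m) or (horizontal distance between white_tube and block_red_end between 0.024 and 0.052 m and height (world z) of white_tube between 0.013 and 0.023 m)) and ((horizontal distance between blue_tube and block_red_end between 0.08 and 0.108 m and height (world z) of blue_tube between 0.013 and 0.023 m) or (horizontal distance between green_tube and block_red_end between 0.08 and 0.108 m and height (world z) of green_tube between 0.013 and 0.023 m) or (horizontal distance between yellow_tube and block_red_end between 0.08 and 0.108 m and height (world z) of yellow_tube between 0.013 and 0.023 m) or (horizontal distance between white_tube and block_red_end between 0.08 and 0.108 m and height (world z) of white_tube between 0.013 and 0.023 m)) and ((horizontal distance between blue_tube and block_red_end between 0.136 and 0.164 m and height (world z) of blue_tube between 0.013 and 0.023 m) or (horizontal distance between green_tube and block_red_end between 0.136 and 0.164 m and height (world z) of green_tube between 0.013 and 0.023 m) or (horizontal distance between yellow_tube and block_red_end between 0.136 and 0.164 m and height (world z) of yellow_tube between 0.013 and 0.023 m) or (horizontal distance between white_tube and block_red_end between 0.136 and 0.164 m and height (world z) of white_tube between 0.013 and 0.023 m)) and ((horizontal distance between blue_tube and block_red_end between 0.192 and 0.22 m and height (world z) of blue_tube between 0.013 and 0.023 m) or (horizontal distance between green_tube and block_red_end between 0.192 and 0.22 m and height (world z) of green_tube between 0.013 and 0.023 m) or (horizontal distance between yellow_tube and block_red_end between 0.192 and 0.22 m and height (world z) of yellow_tube between 0.013 and 0.023 m) or (horizontal distance between white_tube and block_red_end between 0.192 and 0.22 m and height (world z) of white_tube between 0.013 and 0.023 m))), for 0.2 s.
At the end, for the whole second after the job is handed in: One tube in each well of the block, moved one by one in rack order counted from the red ends: foot 13 to 23 mm above the bench, within 14 mm of its well along the row, within 0.15 rad of upright, released and at rest (all of step 4 and contact force between each of blue_tube, green_tube, yellow_tube, white_tube and the fingers below 0.2 N and angle between each of blue_tube, green_tube, yellow_tube, white_tube's own z axis and vertical below 0.15 rad and linear speed of each of blue_tube, green_tube, yellow_tube, white_tube below 0.02 m/s and angular speed of each of blue_tube, green_tube, yellow_tube, white_tube below 1 rad/s); the robot touches nothing.
It fails at once if a tube is tipped over by more than 0.6 rad (angle between any of blue_tube, green_tube, yellow_tube, white_tube's own z axis and vertical above 0.6 rad).
It fails at once if a tube drops into a well: faster than 0.6 m/s while its foot is below the mouth of a well ((horizontal distance between blue_tube and block below 0.11 m and height (world z) of blue_tube below 0.07 m and linear speed of blue_tube above 0.6 m/s) or (horizontal distance between green_tube and block below 0.11 m and height (world z) of green_tube below 0.07 m and linear speed of green_tube above 0.6 m/s) or (horizontal distance between yellow_tube and block below 0.11 m and height (world z) of yellow_tube below 0.07 m and linear speed of yellow_tube above 0.6 m/s) or (horizontal distance between white_tube and block below 0.11 m and height (world z) of white_tube below 0.07 m and linear speed of white_tube above 0.6 m/s)).
It also fails if it takes over 96 s, if anything falls off the work surface, if the arm or the gripper's body presses on something with over 40 N, if the wrist force passes 120 N, or if a joint passes its speed limit or range.

## Working session

There is one attempt and no reset: what is moved stays moved. The work goes in short steps, Python scripts to look and compute and a tool call to move; the robot and the scene stay as the last step left them, time stands still between calls to the robot, and variables do not carry over. Pictures are saved under pics/ and viewed, and the job is handed in when it is done.

Besides the shell and the picture viewer there is one more tool, called after "Call:" in YAML: its name, and indented under it one key for each argument. servo_tool: Moves the arm, as the interface text tells. Its arguments: {"type":"object","properties":{"increments":{"type":"array","items":{"type":"object","properties":{"hand":{"type":"number"},"travel":{"type":"array","items":{"type":"number"}},"yaw":{"type":"number"}}}},"newtons":{"type":"number"}},"required":["increments"]}

```bash
mkdir -p pics; ls; python3 - <<'E'
from station import manip
import cv2,numpy as np
s=manip.sense();print({k:np.round(v,3).tolist() for k,v in s.items()})
for n in("scene","top"):
    d=manip.snapshot(n);cv2.imwrite(f"pics/{n}0.png",d["pixels"])
    print(n,d["fx"],d["fy"],d["cx"],d["cy"],np.round(d["R"],4).tolist(),np.round(d["t"],4).tolist())
E
```

```text
pics
{'t': 0.0, 'q': [1.001, 0.528, 1.434, 0.0, 1.181, -0.179], 'qd': [-0.001, -0.0, 0.002, -0.001, -0.0, 0.001], 'tau': [0.001, -44.234, -17.803, -0.0, 0.008, -0.0], 'tcp_pos': [0.238, 0.577, 0.191], 'tool_rot': [0.194, 0.981, -0.001, -0.0], 'force': [0.167, 0.081, -0.605], 'ft_torque': [0.006, 0.002, -0.01], 'finger_gap': 0.998}
scene 372.58692661266736 372.58692661266736 256.24553821217694 190.42488765473993 [[0.3746, -0.9272, 0.0071], [-0.6976, -0.2869, -0.6565], [0.6107, 0.2409, -0.7543]] [-0.2146, 0.401, 0.7358]
top 422.06379957636716 422.06379957636716 255.68773029682654 187.70836065063273 [[-0.0113, -0.9999, -0.0003], [-0.996, 0.0113, -0.0887], [0.0887, -0.0007, -0.9961]] [0.0132, 0.5166, 1.2101]
```

View pics/scene0.png

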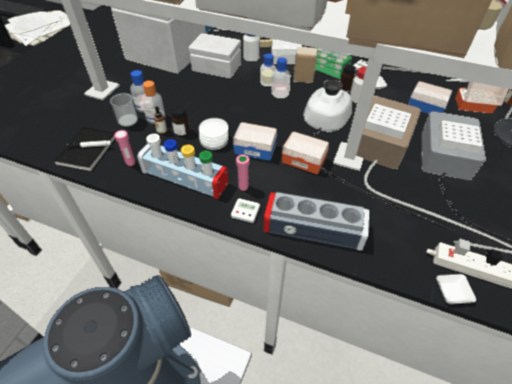

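View pics/top0.png

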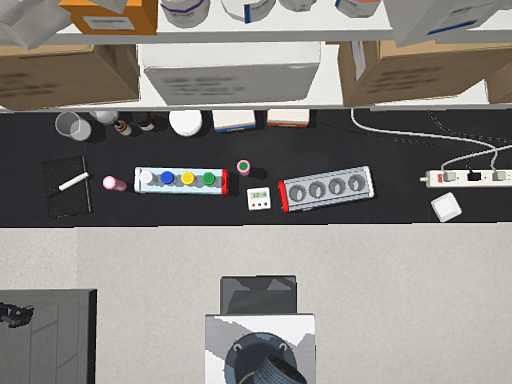

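The top view shows the rack with its red cheek on the right at about (225,181). Its caps, from the red end, are green (208,178), yellow (187,178), blue (167,178) and white (148,178). The block's red cheek is on its left at about (284,195), with wells running right from (297,193) to (354,184).

Possible mix-ups:
- **Green:** the rack cap at (208,178), or the pink tube with a green cap at (243,168), which I leave alone.
- **White:** the rack cap at (148,178), or the pink tube at (115,183), or the white dish at (185,122).

I'll measure these next and check a close crop.

```bash
cat > h.py <<'E'
from station import manip
import cv2,numpy as np
def ray(d,u,v,z):
    R=np.array(d["R"]);t=np.array(d["t"]);C=-R.T@t
    r=R.T@np.array([(u-d["cx"])/d["fx"],(v-d["cy"])/d["fy"],1.])
    return C+r*(z-C[2])/r[2]
def proj(d,X):
    p=np.array(d["R"])@X+np.array(d["t"]);return d["fx"]*p[0]/p[2]+d["cx"],d["fy"]*p[1]/p[2]+d["cy"]
def blobs(d,lo,hi,amin=15,roi=None):
    h=cv2.cvtColor(d["pixels"],cv2.COLOR_BGR2HSV);m=cv2.inRange(h,np.array(lo),np.array(hi))
    if roi:
        k=np.zeros_like(m);k[roi[1]:roi[3],roi[0]:roi[2]]=255;m&=k
    n,l,s,c=cv2.connectedComponentsWithStats(m)
    return [(c[i].round(2).tolist(),s[i].tolist()) for i in range(1,n) if s[i][4]>=amin]
E
python3 - <<'E'
from h import *
d=manip.snapshot("top");roi=(90,150,390,225)
for n,lo,hi,z in(("green",(45,120,50),(80,255,255),.127),("yellow",(20,120,90),(35,255,255),.127),("blue",(105,150,60),(125,255,255),.127),("red",(0,170,90),(6,255,255),.07),("red2",(174,150,90),(180,255,255),.07),("pink",(140,50,90),(174,255,255),.117)):
    for c,s in blobs(d,lo,hi,15,roi): print(n,c,s,np.round(ray(d,*c,z),4))
im=cv2.resize(d["pixels"][150:225,125:385],None,fx=3,fy=3,interpolation=cv2.INTER_CUBIC)
cv2.imwrite("pics/crop1.png",im)
g=cv2.cvtColor(d["pixels"],cv2.COLOR_BGR2GRAY)[150:225,90:390]
c=cv2.HoughCircles(cv2.resize(g,None,fx=3,fy=3,interpolation=cv2.INTER_CUBIC),cv2.HOUGH_GRADIENT,1,35,param1=150,param2=20,minRadius=14,maxRadius=32)
for x,y,r in sorted(c[0].tolist()): 
    u,v=(x+.5)/3-.5+90,(y+.5)/3-.5+150;print(round(u,1),round(v,1),round(r/3,1),np.round(ray(d,u,v,.08),4),np.round(ray(d,u,v,.127),4))
E
```

```text
green [242.95, 165.93] [240, 163, 7, 7, 44] [0.5666 0.041  0.127 ]
green [208.0, 178.38] [202, 173, 13, 12, 128] [0.534  0.1349 0.127 ]
yellow [187.41, 178.0] [181, 172, 14, 13, 138] [0.5356 0.1901 0.127 ]
blue [166.6, 177.31] [160, 171, 14, 13, 131] [0.5381 0.2459 0.127 ]
red [224.47, 181.83] [222, 169, 6, 26, 136] [0.5301 0.095  0.07  ]
red [282.82, 196.15] [278, 180, 11, 33, 190] [ 0.4879 -0.0684  0.07  ]
pink [243.53, 167.87] [237, 160, 13, 16, 102] [0.5627 0.0397 0.117 ]
pink [115.11, 183.56] [103, 176, 24, 15, 150] [0.5239 0.3869 0.117 ]
108.2 182.2 6.4 [0.5318 0.4187 0.08  ] [0.5268 0.4022 0.127 ]
145.2 176.5 6.2 [0.5466 0.3157 0.08  ] [0.541  0.3033 0.127 ]
167.2 177.5 7.0 [0.543  0.2542 0.08  ] [0.5376 0.2443 0.127 ]
186.8 177.2 6.4 [0.5434 0.1993 0.08  ] [0.5379 0.1916 0.127 ]
208.2 178.5 6.8 [0.5389 0.1397 0.08  ] [0.5337 0.1345 0.127 ]
242.5 165.8 6.1 [0.5735 0.0436 0.08  ] [0.5669 0.0422 0.127 ]
297.5 192.8 8.9 [ 0.496  -0.1088  0.08  ] [ 0.4925 -0.1041  0.127 ]
316.8 188.2 8.2 [ 0.5084 -0.1629  0.08  ] [ 0.5044 -0.156   0.127 ]
336.5 185.2 7.8 [ 0.5162 -0.2179  0.08  ] [ 0.5118 -0.2088  0.127 ]
356.8 182.2 8.6 [ 0.524  -0.2748  0.08  ] [ 0.5193 -0.2635  0.127 ]
```

View pics/crop1.png

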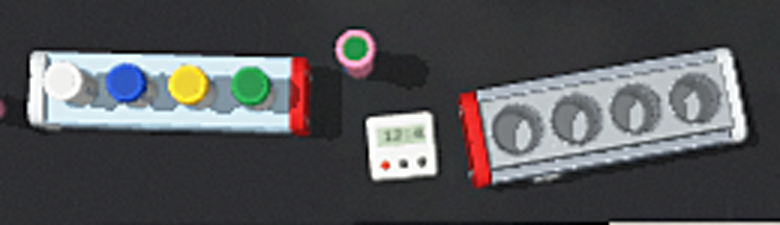

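```bash
python3 - <<'E'
from h import *
W=np.array([[.496,-.1088],[.5084,-.1629],[.5162,-.2179],[.524,-.2748]])
c=W.mean(0);s=np.array([-84,-28,28,84])/1e3
u=(s[:,None]*(W-c)).sum(0);u/=np.linalg.norm(u);print(c,u,np.degrees(np.arctan2(u[0],-u[1])))
P=c+s[:,None]*u;print(P.round(4))
T=np.array([[.534,.1349],[.5356,.1901],[.5381,.2459]]);tc=T.mean(0);w=T[2]-T[0];w/=np.linalg.norm(w)
Q=tc+np.array([-.056,0,.056,.112])[:,None]*w;print(w,Q.round(4))
a=np.linspace(0,2*np.pi,40)
for n in("top","scene"):
    d=manip.snapshot(n);k=4;o=(130,150,380,225) if n=="top" else (135,130,375,255)
    im=cv2.resize(d["pixels"][o[1]:o[3],o[0]:o[2]],None,fx=3,fy=3,interpolation=cv2.INTER_CUBIC)
    def poly(pts,col):
        p=np.array([proj(d,x) for x in pts]);p=(p-[o[0],o[1]]+.5)*3-.5
        cv2.polylines(im,[p.round().astype(int)],True,col,1)
    for p in P:
        poly([[p[0]+.0235*np.cos(t),p[1]+.0235*np.sin(t),.08] for t in a],(0,255,255))
    n_=np.array([-u[1],u[0]])
    for e,wd,lo,hi,z in((0,.045,-.129,.129,.068),):
        poly([[*(c+i*u+j*n_),z] for i,j in((lo,-wd),(lo,wd),(hi,wd),(hi,-wd))],(255,0,255))
    for p in Q: poly([[p[0]+.0185*np.cos(t),p[1]+.0185*np.sin(t),.127] for t in a],(255,255,0))
    cv2.imwrite(f"pics/ov_{n}.png",im)
E
```

```text
[ 0.51115 -0.1911 ] [ 0.16376253 -0.98649979] 9.425355025951045
[[ 0.4974 -0.1082]
 [ 0.5066 -0.1635]
 [ 0.5157 -0.2187]
 [ 0.5249 -0.274 ]]
[0.03691177 0.99931853] [[0.5338 0.1343]
 [0.5359 0.1903]
 [0.538  0.2463]
 [0.54   0.3022]]
```

View pics/ov_top.png

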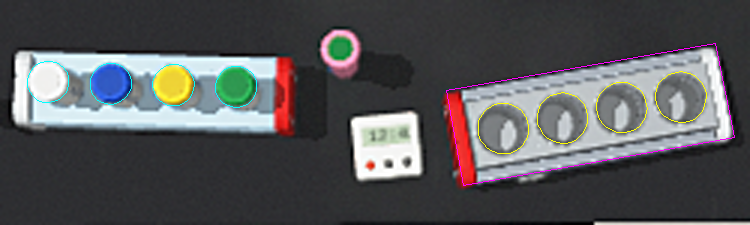

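View pics/ov_scene.png

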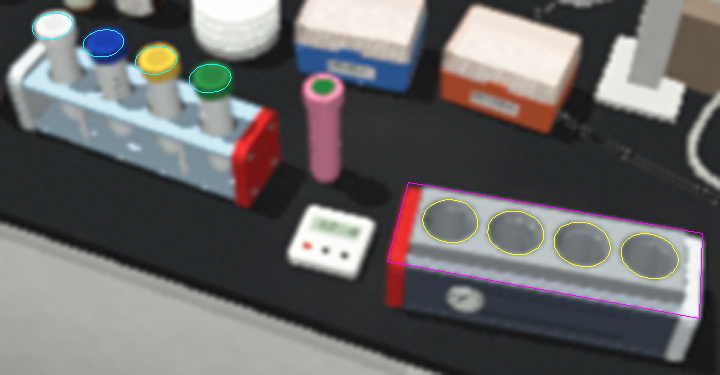

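```bash
cat >> h.py <<'E'
from scipy.spatial.transform import Rotation as Ro
# angles of tool y in world (deg), points: [x,y]
TUBES=[[.5338,.1343],[.5359,.1903],[.538,.2463],[.54,.3022]];AT=-2.1
WELLS=[[.4974,-.1082],[.5066,-.1635],[.5157,-.2187],[.5249,-.274]];AW=9.4
def to(x,y,z,a=None):
    s=manip.sense();M=Ro.from_quat(s["tool_rot"]).as_matrix();ty=M[:,1]
    cur=np.degrees(np.arctan2(ty[1],ty[0]));a=cur if a is None else a
    yaw=-(((a-cur)+180)%360-180); D=np.array([x,y,z])-s["tcp_pos"]
    f=lambda an:np.array([[-np.sin(an),np.cos(an),0],[np.cos(an),np.sin(an),0],[0,0,-1]])
    # tool x = y cross z(down)
    def axes(an):
        y_=np.array([np.cos(an),np.sin(an),0]);z_=np.array([0,0,-1.]);return np.array([np.cross(y_,z_),y_,z_])
    print("t",round(s["t"],2),"tcp",np.round(s["tcp_pos"],4),"ang",round(cur,2),"tilt",np.round(M[:,2],3),"gap",round(float(s["finger_gap"]),3),"F",np.round(s["force"],1))
    print("travel mm now axes",(axes(np.radians(cur))@D*1e3).round(1)," yaw",round(yaw,2)," travel after yaw",(axes(np.radians(a))@D*1e3).round(1))
E
python3 - <<'E'
from h import *
to(*TUBES[0],.17,AT)
d=manip.snapshot("scene");print([ray(d,u,v,0).round(3) for u,v in((348,162),(100,92))])
E
```

```text
t 0.25 tcp [0.2378 0.5776 0.1913] ang 67.61 tilt [-0.001 -0.001 -1.   ] gap 0.996 F [ 0.5  0.3 -0.5]
travel mm now axes [-442.5 -297.1   21.3]  yaw 69.71  travel after yaw [-432.1  312.    21.3]
[array([ 0.793, -0.221,  0.   ]), array([0.807, 0.729, 0.   ])]
```

Call:
servo_tool:
  increments:
    - {"hand": 0,"travel": [0,0,0],"yaw": 7.7}
    - {"hand": 0,"travel": [0,0,0],"yaw": 7.75}
    - {"hand": 0,"travel": [0,0,0],"yaw": 7.75}
    - {"hand": 0,"travel": [0,0,0],"yaw": 7.75}
    - {"hand": 0,"travel": [0,0,0],"yaw": 7.75}
    - {"hand": 0,"travel": [0,0,0],"yaw": 7.75}
    - {"hand": 0,"travel": [0,0,0],"yaw": 7.75}
    - {"hand": 0,"travel": [0,0,0],"yaw": 7.75}
    - {"hand": 0,"travel": [0,0,0],"yaw": 7.75}
    - {"hand": 0,"travel": [-20,14,0],"yaw": 0}
    - {"hand": 0,"travel": [-38,28,0],"yaw": 0}
    - {"hand": 0,"travel": [-38,28,0],"yaw": 0}
    - {"hand": 0,"travel": [-38,28,0],"yaw": 0}
    - {"hand": 0,"travel": [-38,28,0],"yaw": 0}
    - {"hand": 0,"travel": [-38,28,0],"yaw": 0}
    - {"hand": 0,"travel": [-38,28,0],"yaw": 0}
    - {"hand": 0,"travel": [-38,28,0],"yaw": 0}
    - {"hand": 0,"travel": [-38,28,0],"yaw": 0}
    - {"hand": 0,"travel": [-38,28,0],"yaw": 0}
    - {"hand": 0,"travel": [-38,28,0],"yaw": 0}
  newtons: 30

```text
t: 2.3
tcp_pos: [0.5182, 0.1656, 0.192]
tool_rot: [0.72, 0.694, 0.0, 0.0]
force: [0.7, 0.8, 0.4]
finger_gap: 0.998
```

```bash
python3 -c "
from h import *
to(*TUBES[0],.097,AT)"
```

```text
t 2.3 tcp [0.5182 0.1656 0.192 ] ang -2.11 tilt [ 0.  0. -1.] gap 0.998 F [0.7 0.8 0.4]
travel mm now axes [-30.8  16.8  95. ]  yaw -0.01  travel after yaw [-30.8  16.8  95. ]
```

Call:
servo_tool:
  increments:
    - {"hand": 0,"travel": [-16,9,0]}
    - {"hand": 0,"travel": [-15,8,0]}
    - {"hand": 0,"travel": [0,0,20]}
    - {"hand": 0,"travel": [0,0,20]}

```text
schema error: expected keys hand, travel, yaw
```

```bash
python3 -c "
from h import *
to(*TUBES[0],.097,AT)
for n in('top','scene'):
    d=manip.snapshot(n);cv2.imwrite('pics/a_%s.png'%n,cv2.resize(d['pixels'][120:230,100:350],None,fx=3,fy=3,interpolation=cv2.INTER_CUBIC))
"
```

```text
t 2.3 tcp [0.5182 0.1656 0.192 ] ang -2.11 tilt [ 0.  0. -1.] gap 0.998 F [0.7 0.8 0.4]
travel mm now axes [-30.8  16.8  95. ]  yaw -0.01  travel after yaw [-30.8  16.8  95. ]
```

View pics/a_scene.png

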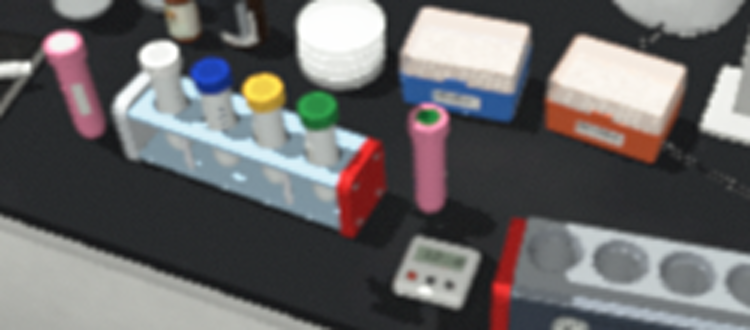

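```bash
python3 -c "
from h import *
for n in('top','scene'):
    d=manip.snapshot(n);cv2.imwrite('pics/b_%s.png'%n,d['pixels'])
    print(n,proj(d,np.array([.518,.166,.192])),-np.array(d['R']).T@d['t'])
"
```

```text
top (np.float64(192.77184545043616), np.float64(181.96710362826144)) [0.40733468 0.0081666  1.25115103]
scene (np.float64(188.14939912671656), np.float64(137.69606995664796)) [-0.08921537 -0.26122897  0.81974482]
```

View pics/b_scene.png

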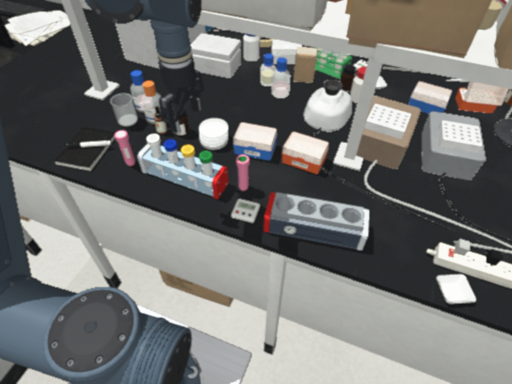

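View pics/b_top.png

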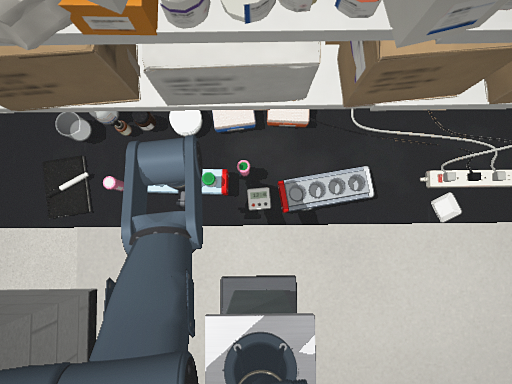

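The gripper shows at about (180,125) in the scene view, just up-left of the green cap, which matches its projected TCP. Next I move above the green tube.

Call:
servo_tool:
  increments:
    - {"hand": 0,"travel": [-16,9,0],"yaw": 0}
    - {"hand": 0,"travel": [-15,8,0],"yaw": 0}
    - {"hand": 0,"travel": [0,0,15],"yaw": 0}
    - {"hand": 0,"travel": [0,0,20],"yaw": 0}
    - {"hand": 0,"travel": [0,0,0],"yaw": 0}

```text
t: 3.0
tcp_pos: [0.5304, 0.1363, 0.1547]
tool_rot: [0.72, 0.694, -0.002, -0.002]
force: [-1.1, 0.9, -0.7]
finger_gap: 0.996
```

```bash
python3 -c "
from h import *
to(*TUBES[0],.097,AT)
d=manip.snapshot('scene');cv2.imwrite('pics/c_scene.png',cv2.resize(d['pixels'][90:230,120:320],None,fx=4,fy=4,interpolation=cv2.INTER_CUBIC))
"
```

```text
t 3.0 tcp [0.5304 0.1363 0.1547] ang -2.03 tilt [-0.006 -0.    -1.   ] gap 0.996 F [-1.1  0.9 -0.7]
travel mm now axes [-1.9  3.5 57.7]  yaw 0.07  travel after yaw [-1.9  3.5 57.7]
```

View pics/c_scene.png

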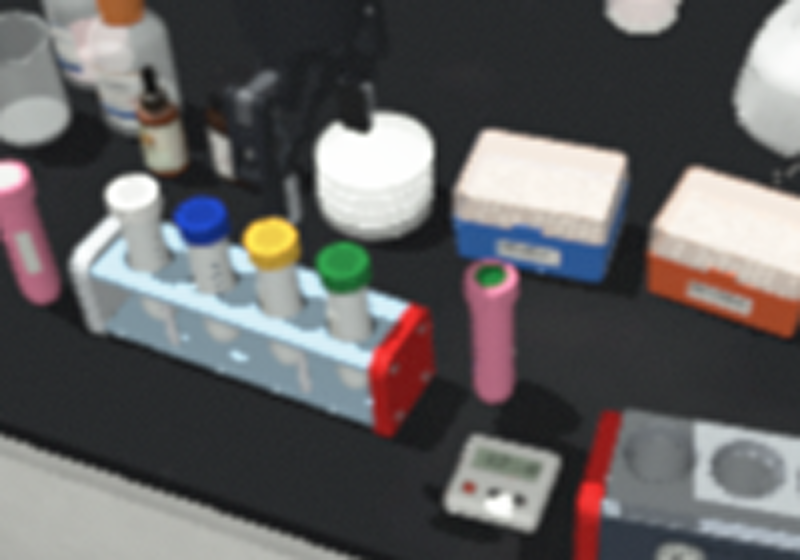

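```bash
python3 -c "
from h import *
d=manip.snapshot('scene')
for x in(-.045,0,.045): print(np.round(proj(d,np.array([.5304+x,.1363,.168])),1))
"
```

```text
[193.5 155.9]
[201.8 144.7]
[209.6 134.2]
```

```bash
python3 -c "
from h import *
d=manip.snapshot('scene')
im=d['pixels'][80:190,150:250].copy()
im=np.clip(255*(im/255.)**.45,0,255).astype(np.uint8)
im=cv2.resize(im,None,fx=5,fy=5,interpolation=cv2.INTER_CUBIC)
for x in(-.0425,0,.0425):
  for z in(.155,.168,.2):
    u,v=proj(d,np.array([.5304+x,.1363,z]));cv2.circle(im,(int((u-150)*5),int((v-80)*5)),3,(0,0,255),-1)
cv2.imwrite('pics/d.png',im)
d=manip.snapshot('top')
im=d['pixels'][130:230,130:260]
im=np.clip(255*(im/255.)**.45,0,255).astype(np.uint8)
cv2.imwrite('pics/e.png',cv2.resize(im,None,fx=5,fy=5))
"
```

```text
(no output)
```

View pics/d.png

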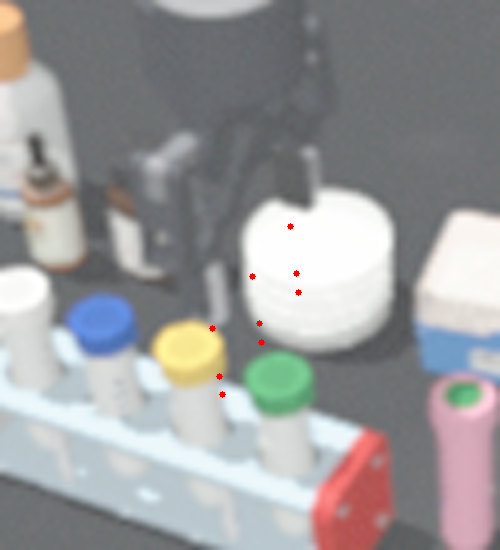

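View pics/e.png

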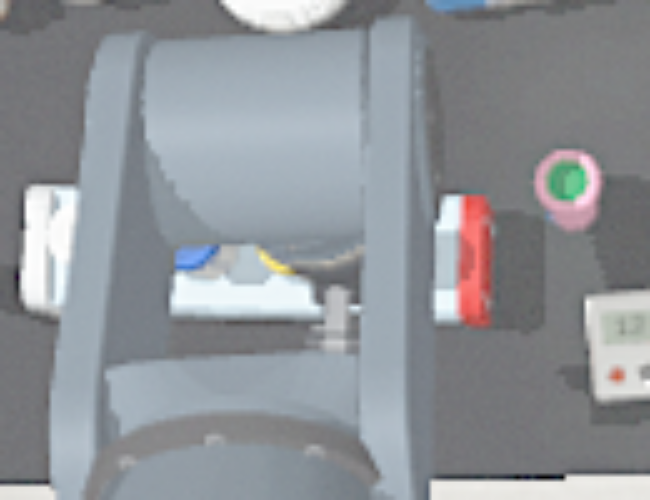

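The fingertips appear higher than the measured TCP implies. I'll shut the fingers here, where the reported tip at 0.155 is still above the cap top at 0.127, and compare.

Call:
servo_tool:
  increments:
    - {"hand": 1,"travel": [0,0,0],"yaw": 0}
    - {"hand": 1,"travel": [0,0,0],"yaw": 0}
    - {"hand": 1,"travel": [0,0,0],"yaw": 0}
    - {"hand": 1,"travel": [0,0,0],"yaw": 0}
    - {"hand": 1,"travel": [0,0,0],"yaw": 0}
    - {"hand": 1,"travel": [0,0,0],"yaw": 0}
    - {"hand": 1,"travel": [0,0,0],"yaw": 0}

```text
t: 3.9
tcp_pos: [0.5331, 0.1358, 0.1568]
tool_rot: [0.72, 0.694, -0.0, 0.0]
force: [0.0, 0.5, -0.5]
finger_gap: 0.001
```

```bash
python3 -c "
from h import *
to(*TUBES[0],.097,AT)
p=manip.sense()['tcp_pos']
d=manip.snapshot('scene')
im=d['pixels'][80:190,150:250].copy()
im=np.clip(255*(im/255.)**.45,0,255).astype(np.uint8)
im=cv2.resize(im,None,fx=5,fy=5,interpolation=cv2.INTER_CUBIC)
for z in(0,.02,.04):
    u,v=proj(d,np.array(p)+[0,0,z]);cv2.circle(im,(int((u-150)*5),int((v-80)*5)),2,(0,0,255),-1)
cv2.imwrite('pics/f.png',im)
"
```

```text
t 3.9 tcp [0.5331 0.1358 0.1568] ang -2.1 tilt [-0. -0. -1.] gap 0.001 F [ 0.   0.5 -0.5]
travel mm now axes [-1.4  0.7 59.8]  yaw 0.0  travel after yaw [-1.4  0.7 59.8]
```

View pics/f.png

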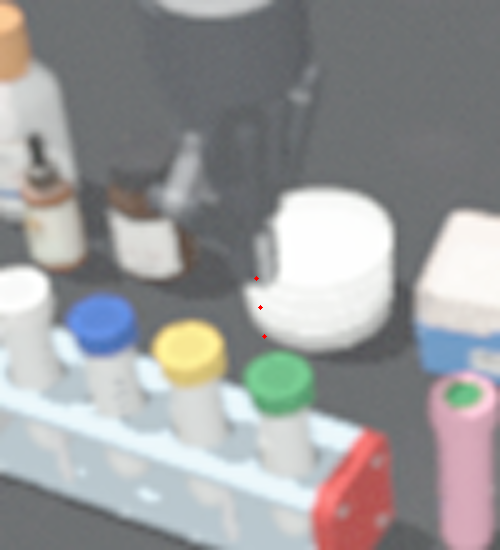

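```bash
python3 -c "
from h import *
d=manip.snapshot('scene')
for z in(.157,.175,.195): print(ray(d,203.2,136.5,z).round(3))
# open pose: tips
for z in(.168,.19,.21): print('near',ray(d,193.6,143.5,z).round(3),'far',ray(d,210,121,z).round(3))
d=manip.snapshot('top')
im=d['pixels'][160:220,150:230]
im=np.clip(255*(im/255.)**.45,0,255).astype(np.uint8)
im=cv2.resize(im,None,fx=8,fy=8,interpolation=cv2.INTER_CUBIC)
p=manip.sense()['tcp_pos']
for z in(0,.02,.04):
    u,v=proj(d,np.array(p)+[0,0,z]);cv2.circle(im,(int((u-150)*8),int((v-160)*8)),2,(0,0,255),-1)
cv2.imwrite('pics/g.png',im)
for z in(.168,.19,.21):print('topnear',ray(d,130+337/5,130+305/5,z).round(3))
"
```

```text
[0.572 0.155 0.157]
[0.554 0.143 0.175]
[0.534 0.131 0.195]
near [0.527 0.158 0.168] far [0.626 0.16  0.168]
near [0.506 0.144 0.19 ] far [0.602 0.146 0.19 ]
near [0.487 0.131 0.21 ] far [0.58  0.133 0.21 ]
topnear [0.497 0.158 0.168]
topnear [0.495 0.155 0.19 ]
topnear [0.494 0.152 0.21 ]
```

View pics/g.png

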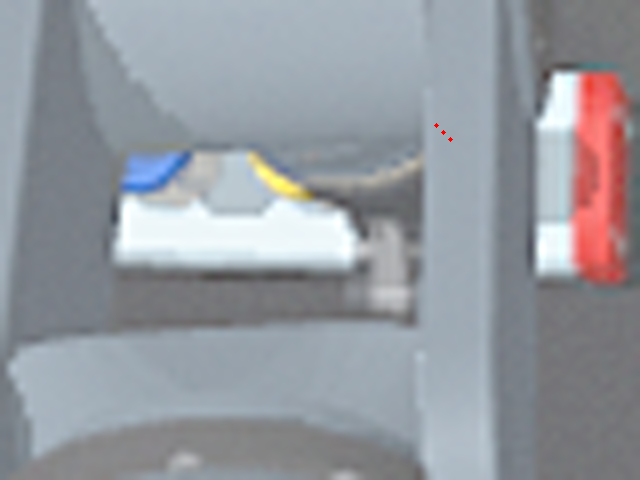

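Both rays put the visible tips about 37 mm above the reported TCP, with x and y matching. Either the visible fingers are short or the reported z is offset. Lowering to reported z = 0.097 and closing is safe either way: it grips the cap if the report is right, and closes just above the cap if not.

Call:
servo_tool:
  increments:
    - {"hand": 0,"travel": [0,0,0],"yaw": 0}
    - {"hand": 0,"travel": [0,0,0],"yaw": 0}
    - {"hand": 0,"travel": [-1,1,0],"yaw": 0}
    - {"hand": 0,"travel": [0,0,0],"yaw": 0}
    - {"hand": 0,"travel": [0,0,0],"yaw": 0}
    - {"hand": 0,"travel": [0,0,0],"yaw": 0}
    - {"hand": 0,"travel": [0,0,10],"yaw": 0}
    - {"hand": 0,"travel": [0,0,15],"yaw": 0}
    - {"hand": 0,"travel": [0,0,15],"yaw": 0}
    - {"hand": 0,"travel": [0,0,10],"yaw": 0}
    - {"hand": 0,"travel": [0,0,8],"yaw": 0}
    - {"hand": 0,"travel": [0,0,0],"yaw": 0}
    - {"hand": 0,"travel": [0,0,0],"yaw": 0}

```text
t: 5.35
tcp_pos: [0.5343, 0.1348, 0.0988]
tool_rot: [0.72, 0.694, 0.0, 0.0]
force: [-0.1, -0.2, 0.8]
finger_gap: 1.0
```

```bash
cat >> h.py <<'E'
def look(name,o=(150,80,250,190),k=5,z=(0,)):
    d=manip.snapshot('scene');p=np.array(manip.sense()['tcp_pos'])
    im=d['pixels'][o[1]:o[3],o[0]:o[2]]
    im=np.clip(255*(im/255.)**.45,0,255).astype(np.uint8)
    im=cv2.resize(im,None,fx=k,fy=k,interpolation=cv2.INTER_CUBIC)
    for q in z:
        u,v=proj(d,p+[0,0,q]);cv2.circle(im,(int((u-o[0])*k),int((v-o[1])*k)),2,(0,0,255),-1)
    cv2.imwrite('pics/%s.png'%name,im)
E
python3 -c "
from h import *
to(*TUBES[0],.097,AT)
look('i1')"
```

```text
t 5.35 tcp [0.5343 0.1348 0.0988] ang -2.09 tilt [ 0. -0. -1.] gap 1.0 F [-0.1 -0.2  0.8]
travel mm now axes [-0.5 -0.5  1.8]  yaw 0.01  travel after yaw [-0.5 -0.5  1.8]
```

View pics/i1.png

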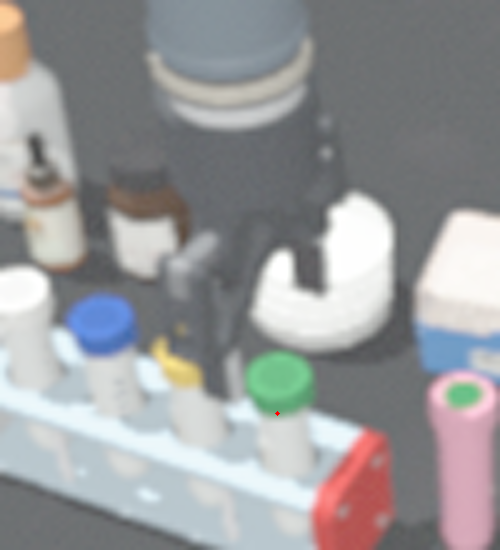

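Call:
servo_tool:
  increments:
    - {"hand": 1,"travel": [0,0,0],"yaw": 0}
    - {"hand": 1,"travel": [0,0,0],"yaw": 0}
    - {"hand": 1,"travel": [0,0,0],"yaw": 0}
    - {"hand": 1,"travel": [0,0,0],"yaw": 0}
    - {"hand": 1,"travel": [0,0,0],"yaw": 0}
    - {"hand": 1,"travel": [0,0,0],"yaw": 0}
  newtons: 20

```text
t: 6.0
tcp_pos: [0.5341, 0.1348, 0.0988]
tool_rot: [0.72, 0.694, 0.0, 0.0]
force: [-0.2, 0.0, -0.5]
finger_gap: 0.006
```

```bash

python3 -c "
from h import *
to(*TUBES[0],.097,AT)
look('i2')"
```

```text
t 6.0 tcp [0.5341 0.1348 0.0988] ang -2.09 tilt [ 0.  0. -1.] gap 0.006 F [-0.2  0.  -0.5]
travel mm now axes [-0.5 -0.2  1.8]  yaw 0.01  travel after yaw [-0.5 -0.2  1.8]
```

View pics/i2.png

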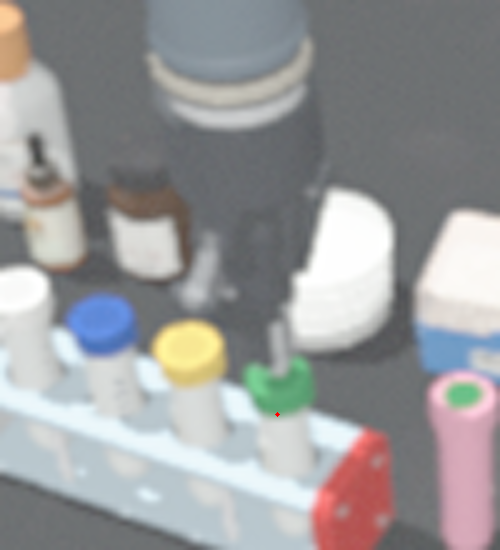

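```bash

python3 -c "
from h import *
d=manip.snapshot('scene')
im=d['pixels'][125:175,185:230]
cv2.imwrite('pics/i3.png',cv2.resize(np.clip(255*(im/255.)**.6,0,255).astype(np.uint8),None,fx=12,fy=12,interpolation=cv2.INTER_NEAREST))
for v in (154,155,156,157,158):
  for z in(.125,.13,.135,.14): print(v,ray(d,206.2,v,z).round(4))
"
```

```text
154 [0.5428 0.1344 0.125 ]
154 [0.5382 0.1316 0.13  ]
154 [0.5337 0.1287 0.135 ]
154 [0.5291 0.1259 0.14  ]
155 [0.5393 0.1326 0.125 ]
155 [0.5348 0.1298 0.13  ]
155 [0.5302 0.127  0.135 ]
155 [0.5257 0.1241 0.14  ]
156 [0.5358 0.1309 0.125 ]
156 [0.5313 0.128  0.13  ]
156 [0.5268 0.1252 0.135 ]
156 [0.5223 0.1224 0.14  ]
157 [0.5324 0.1291 0.125 ]
157 [0.5279 0.1263 0.13  ]
157 [0.5234 0.1235 0.135 ]
157 [0.5189 0.1207 0.14  ]
158 [0.5289 0.1273 0.125 ]
158 [0.5245 0.1245 0.13  ]
158 [0.52   0.1217 0.135 ]
158 [0.5156 0.119  0.14  ]
```

View pics/i3.png

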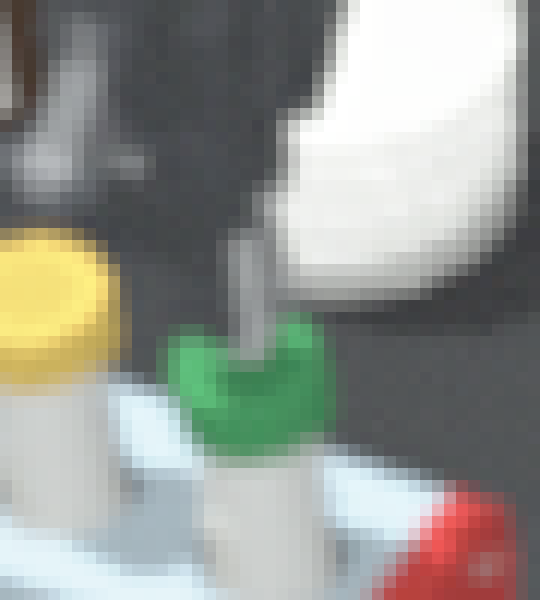

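The shut gap confirms it: the real fingertips are about 36 mm above the reported z (the tip ray gives z≈0.135 against a reported 0.099), and they sit centred on the cap. I'll use true z = reported + 0.036 and aim for reported z≈0.061.

Call:
servo_tool:
  increments:
    - {"hand": 0,"travel": [0,0,0],"yaw": 0}
    - {"hand": 0,"travel": [0,0,0],"yaw": 0}
    - {"hand": 0,"travel": [0,0,0],"yaw": 0}
    - {"hand": 0,"travel": [0,0,0],"yaw": 0}
    - {"hand": 0,"travel": [0,0,0],"yaw": 0}
    - {"hand": 0,"travel": [0,0,0],"yaw": 0}
    - {"hand": 0,"travel": [0,0,8],"yaw": 0}
    - {"hand": 0,"travel": [0,0,10],"yaw": 0}
    - {"hand": 0,"travel": [0,0,10],"yaw": 0}
    - {"hand": 0,"travel": [0,0,8],"yaw": 0}
    - {"hand": 0,"travel": [0,0,0],"yaw": 0}
    - {"hand": 0,"travel": [0,0,0],"yaw": 0}

```text
t: 7.3
tcp_pos: [0.5338, 0.1348, 0.0623]
tool_rot: [0.72, 0.694, -0.0, -0.0]
force: [0.3, -0.1, -0.2]
finger_gap: 1.001
```

```bash

python3 -c "
from h import *
to(*TUBES[0],.061,AT)
look('i4')"
```

```text
t 7.3 tcp [0.5338 0.1348 0.0623] ang -2.09 tilt [-0.001 -0.    -1.   ] gap 1.001 F [ 0.3 -0.1 -0.2]
travel mm now axes [-0.5 -0.   1.3]  yaw 0.01  travel after yaw [-0.5 -0.   1.3]
```

View pics/i4.png

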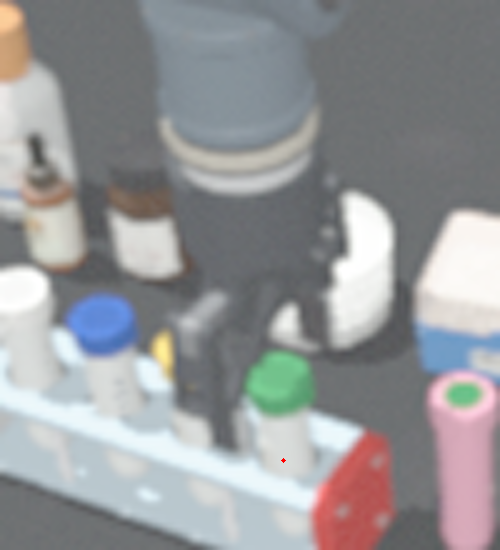

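Call:
servo_tool:
  increments:
    - {"hand": 1,"travel": [0,0,0],"yaw": 0}
    - {"hand": 1,"travel": [0,0,0],"yaw": 0}
    - {"hand": 1,"travel": [0,0,0],"yaw": 0}
    - {"hand": 1,"travel": [0,0,0],"yaw": 0}
    - {"hand": 1,"travel": [0,0,0],"yaw": 0}
    - {"hand": 1,"travel": [0,0,0],"yaw": 0}
  newtons: 35

```text
t: 7.95
tcp_pos: [0.5345, 0.1348, 0.0632]
tool_rot: [0.72, 0.694, 0.0, 0.0]
force: [-0.2, 0.3, 2.7]
finger_gap: 0.388
```

```bash

python3 -c "
from h import *
to(*TUBES[0],.061,AT)
look('i5')"
```

```text
t 7.95 tcp [0.5345 0.1348 0.0632] ang -2.09 tilt [ 0.001  0.    -1.   ] gap 0.388 F [-0.2  0.3  2.7]
travel mm now axes [-0.5 -0.7  2.2]  yaw 0.01  travel after yaw [-0.5 -0.7  2.2]
```

View pics/i5.png

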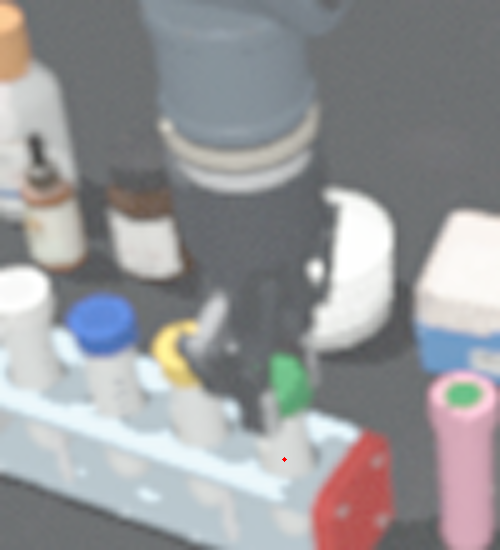

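The near pad now covers the left of the green cap at about (270,390) in the crop, and the gap of 0.388 (33 mm) matches the cap. Lifting.

Call:
servo_tool:
  increments:
    - {"hand": 1,"travel": [0,0,-6],"yaw": 0}
    - {"hand": 1,"travel": [0,0,-12],"yaw": 0}
    - {"hand": 1,"travel": [0,0,-18],"yaw": 0}
    - {"hand": 1,"travel": [0,0,-20],"yaw": 0}
    - {"hand": 1,"travel": [0,0,-22],"yaw": 0}
    - {"hand": 1,"travel": [0,0,-22],"yaw": 0}
    - {"hand": 1,"travel": [0,0,-18],"yaw": 0}
    - {"hand": 1,"travel": [0,0,-12],"yaw": 0}
    - {"hand": 1,"travel": [0,0,-5],"yaw": 0}
    - {"hand": 1,"travel": [0,0,0],"yaw": 0}

```text
t: 9.0
tcp_pos: [0.5342, 0.1348, 0.1984]
tool_rot: [0.72, 0.694, 0.0, 0.0]
force: [-0.1, 0.2, -0.4]
finger_gap: 0.391
```

```bash

python3 -c "
from h import *
to(*WELLS[0],.193,AW)
look('i6')"
```

```text
t 9.0 tcp [0.5342 0.1348 0.1984] ang -2.09 tilt [ 0.001  0.    -1.   ] gap 0.391 F [-0.1  0.2 -0.4]
travel mm now axes [-244.2  -27.9    5.4]  yaw -11.49  travel after yaw [-233.7  -76.     5.4]
```

View pics/i6.png

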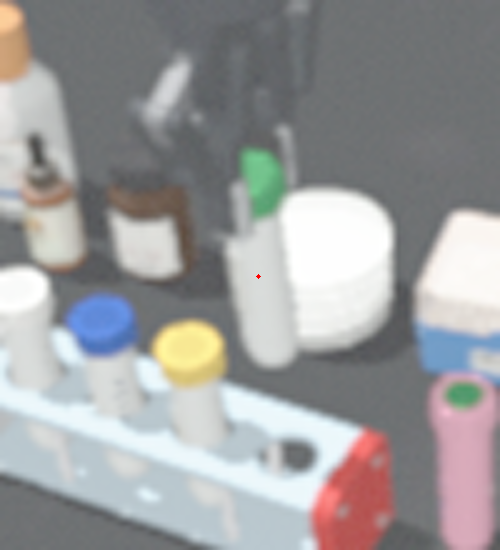

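Tube upright and fully out of the rack: cap at (262,185), foot at (272,358) in the crop. Other tubes undisturbed. Carrying to well 1.

Call:
servo_tool:
  increments:
    - {"hand": 1,"travel": [0,0,0],"yaw": -5.7}
    - {"hand": 1,"travel": [0,0,0],"yaw": -5.8}
    - {"hand": 1,"travel": [-14,-5,0],"yaw": 0}
    - {"hand": 1,"travel": [-28,-9,0],"yaw": 0}
    - {"hand": 1,"travel": [-32,-10,0],"yaw": 0}
    - {"hand": 1,"travel": [-32,-10,0],"yaw": 0}
    - {"hand": 1,"travel": [-32,-10,0],"yaw": 0}
    - {"hand": 1,"travel": [-32,-11,0],"yaw": 0}
    - {"hand": 1,"travel": [-28,-9,0],"yaw": 0}
    - {"hand": 1,"travel": [-22,-8,0],"yaw": 0}
    - {"hand": 1,"travel": [-14,-4,0],"yaw": 0}
    - {"hand": 1,"travel": [0,0,0],"yaw": 0}
    - {"hand": 1,"travel": [0,0,0],"yaw": 0}
    - {"hand": 1,"travel": [0,0,0],"yaw": 0}

```text
t: 10.45
tcp_pos: [0.4972, -0.1075, 0.1976]
tool_rot: [0.647, 0.763, 0.0, -0.0]
force: [-0.1, -0.6, -0.3]
finger_gap: 0.393
```

```bash

python3 -c "
from h import *
to(*WELLS[0],.193,AW)
look('j1',(220,120,380,260))
d=manip.snapshot('top');cv2.imwrite('pics/j2.png',cv2.resize(d['pixels'][150:230,230:390],None,fx=5,fy=5,interpolation=cv2.INTER_CUBIC))"
```

```text
t 10.45 tcp [ 0.4972 -0.1075  0.1976] ang 9.44 tilt [-0.001  0.001 -1.   ] gap 0.393 F [-0.1 -0.6 -0.3]
travel mm now axes [-0.8  0.1  4.6]  yaw 0.04  travel after yaw [-0.8  0.1  4.6]
```

View pics/j1.png

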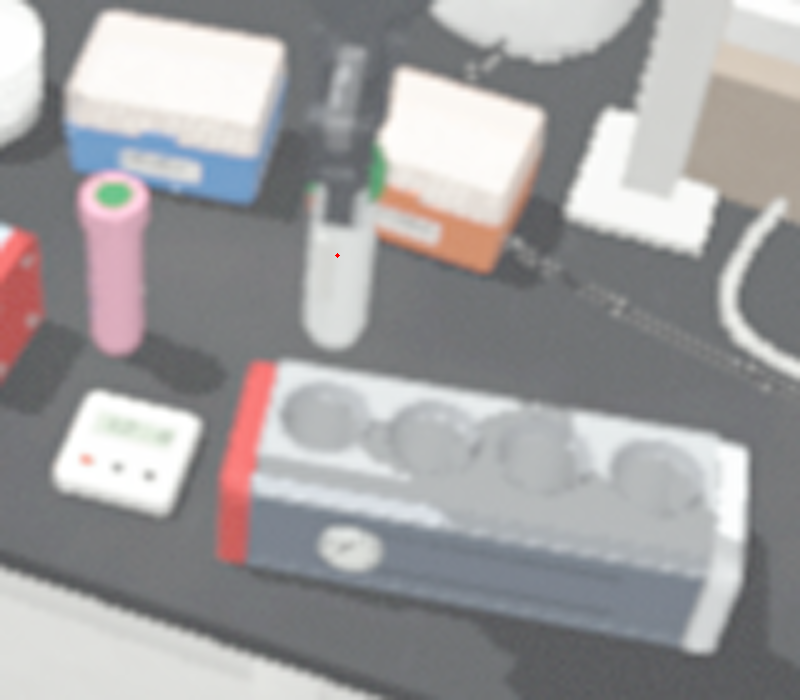

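View pics/j2.png

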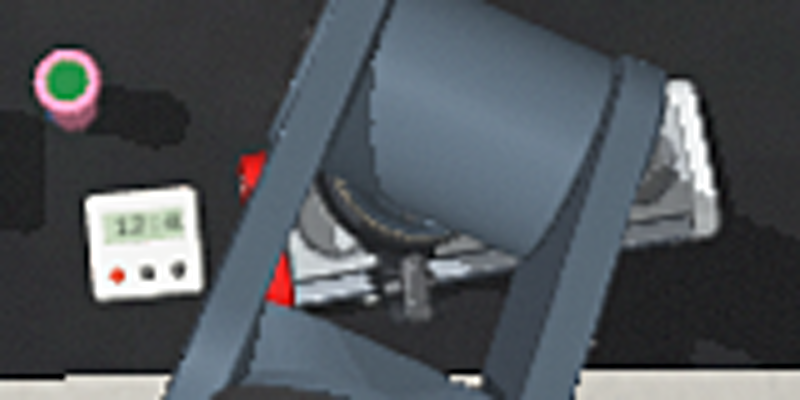

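```bash

python3 -c "
from h import *
d=manip.snapshot('scene')
p=np.array(manip.sense()['tcp_pos'])
for dz in(-.06,-.053,-.045):
  P=np.array([proj(d,p+[.0115*np.cos(t),.0115*np.sin(t),dz]) for t in np.linspace(0,6.28,40)]);P=(P-[220,120])*5;print(dz,'cols',P[:,0].min(),P[:,0].max(),'rowmax',P[:,1].max())
for dz in(.047,.064):
  print((np.array(proj(d,p+[0,0,dz]))-[220,120])*5)
"
```

```text
-0.06 cols 305.7589949502625 352.87698357790646 rowmax 358.40069619852716
-0.053 cols 306.5883607987041 353.9824181959844 rowmax 348.8918054739348
-0.045 cols 307.54814357179356 355.2616960534539 rowmax 337.8864754092775
[345.44449227 181.59782619]
[348.30024823 153.4434369 ]
```

Predicted foot row is 348.9 and observed is about 348, so the foot sits at reported z − 0.053. Home is therefore reported z ≈ 0.071.

Call:
servo_tool:
  increments:
    - {"hand": 1,"travel": [-1,0,6],"yaw": 0}
    - {"hand": 1,"travel": [0,0,15],"yaw": 0}
    - {"hand": 1,"travel": [0,0,18],"yaw": 0}
    - {"hand": 1,"travel": [0,0,15],"yaw": 0}
    - {"hand": 1,"travel": [0,0,10],"yaw": 0}
    - {"hand": 1,"travel": [0,0,8],"yaw": 0}
    - {"hand": 1,"travel": [0,0,8],"yaw": 0}
    - {"hand": 1,"travel": [0,0,8],"yaw": 0}

```text
t: 11.4
tcp_pos: [0.4979, -0.1096, 0.1095]
tool_rot: [0.647, 0.763, 0.0, 0.0]
force: [0.2, 0.8, 0.4]
finger_gap: 0.388
```

```bash

python3 -c "
from h import *
to(*WELLS[0],.071,AW)
look('j3',(220,120,380,260))"
```

```text
t 11.4 tcp [ 0.4979 -0.1096  0.1095] ang 9.41 tilt [ 0.001 -0.    -1.   ] gap 0.388 F [0.2 0.8 0.4]
travel mm now axes [ 1.5 -0.3 38.5]  yaw 0.01  travel after yaw [ 1.5 -0.3 38.5]
```

View pics/j3.png

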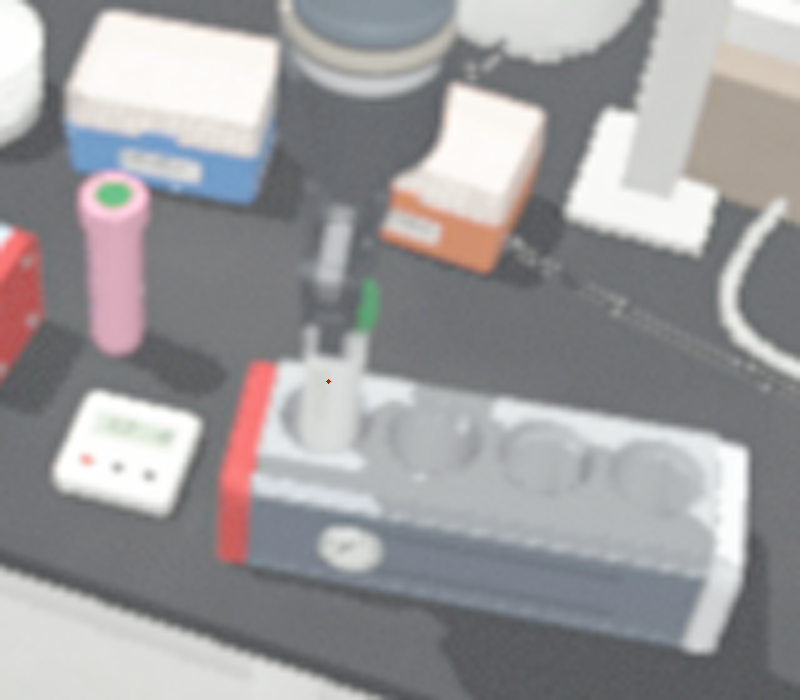

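Tube has entered well 1, forces near zero. Continuing down.

Call:
servo_tool:
  increments:
    - {"hand": 1,"travel": [1,0,8],"yaw": 0}
    - {"hand": 1,"travel": [0,0,8],"yaw": 0}
    - {"hand": 1,"travel": [0,0,8],"yaw": 0}
    - {"hand": 1,"travel": [0,0,6],"yaw": 0}
    - {"hand": 1,"travel": [0,0,4],"yaw": 0}
    - {"hand": 1,"travel": [0,0,0],"yaw": 0}
    - {"hand": 1,"travel": [0,0,0],"yaw": 0}

```text
t: 12.15
tcp_pos: [0.4975, -0.1086, 0.0758]
tool_rot: [0.647, 0.763, 0.0, 0.0]
force: [-0.2, -1.1, -0.3]
finger_gap: 0.388
```

```bash

python3 -c "
from h import *
to(*WELLS[0],.071,AW)"
```

```text
t 12.15 tcp [ 0.4975 -0.1086  0.0758] ang 9.41 tilt [ 0. -0. -1.] gap 0.388 F [-0.2 -1.1 -0.3]
travel mm now axes [0.4 0.  4.8]  yaw 0.01  travel after yaw [0.4 0.  4.8]
```

Call:
servo_tool:
  increments:
    - {"hand": 1,"travel": [0,0,2],"yaw": 0}
    - {"hand": 1,"travel": [0,0,2],"yaw": 0}
    - {"hand": 1,"travel": [0,0,0],"yaw": 0}

```text
t: 12.45
tcp_pos: [0.4972, -0.1085, 0.0717]
tool_rot: [0.647, 0.763, -0.0, -0.0]
force: [0.6, 0.2, -0.4]
finger_gap: 0.388
```

Call:
servo_tool:
  increments:
    - {"hand": 1,"travel": [0,0,1],"yaw": 0}
    - {"hand": 1,"travel": [0,0,1],"yaw": 0}
    - {"hand": 1,"travel": [0,0,0],"yaw": 0}

```text
t: 12.75
tcp_pos: [0.4979, -0.1089, 0.0711]
tool_rot: [0.647, 0.763, 0.0, 0.001]
force: [-1.4, -0.9, 7.9]
finger_gap: 0.386
```

Floor contact (7.9 N) at reported z 0.071, exactly where predicted. Releasing and rising.

Call:
servo_tool:
  increments:
    - {"hand": 0,"travel": [0,0,-1],"yaw": 0}
    - {"hand": 0,"travel": [0,0,0],"yaw": 0}
    - {"hand": 0,"travel": [0,0,0],"yaw": 0}
    - {"hand": 0,"travel": [0,0,0],"yaw": 0}
    - {"hand": 0,"travel": [0,0,0],"yaw": 0}
    - {"hand": 0,"travel": [0,0,0],"yaw": 0}
    - {"hand": 0,"travel": [0,0,-6],"yaw": 0}
    - {"hand": 0,"travel": [0,0,-12],"yaw": 0}
    - {"hand": 0,"travel": [0,0,-18],"yaw": 0}
    - {"hand": 0,"travel": [0,0,-20],"yaw": 0}
    - {"hand": 0,"travel": [0,0,-18],"yaw": 0}
    - {"hand": 0,"travel": [0,0,-12],"yaw": 0}
    - {"hand": 0,"travel": [0,0,-6],"yaw": 0}

```text
t: 14.05
tcp_pos: [0.4983, -0.1089, 0.1651]
tool_rot: [0.647, 0.763, 0.0, 0.002]
force: [0.8, -0.6, -0.4]
finger_gap: 0.996
```

```bash

python3 -c "
from h import *
to(*TUBES[1],.15,AT)
look('j4',(220,120,380,260))"
```

```text
t 14.05 tcp [ 0.4983 -0.1089  0.1651] ang 9.42 tilt [ 0.003 -0.002 -1.   ] gap 0.996 F [ 0.8 -0.6 -0.4]
travel mm now axes [289.   86.1  15.1]  yaw 11.52  travel after yaw [300.3  26.6  15.1]
```

View pics/j4.png

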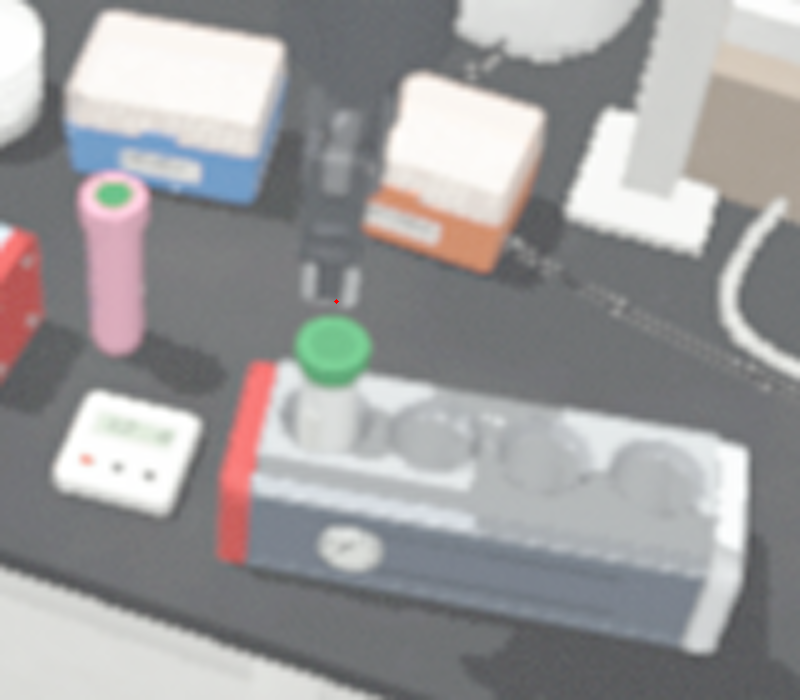

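Green tube stands upright and home in well 1 (cap at crop (333,350)), released. Now yellow.

Call:
servo_tool:
  increments:
    - {"hand": 0,"travel": [0,0,0],"yaw": 5.7}
    - {"hand": 0,"travel": [0,0,0],"yaw": 5.8}
    - {"hand": 0,"travel": [15,1,0],"yaw": 0}
    - {"hand": 0,"travel": [32,3,0],"yaw": 0}
    - {"hand": 0,"travel": [38,3,0],"yaw": 0}
    - {"hand": 0,"travel": [40,4,0],"yaw": 0}
    - {"hand": 0,"travel": [40,4,0],"yaw": 0}
    - {"hand": 0,"travel": [40,4,0],"yaw": 0}
    - {"hand": 0,"travel": [38,3,0],"yaw": 0}
    - {"hand": 0,"travel": [32,3,0],"yaw": 0}
    - {"hand": 0,"travel": [17,1,0],"yaw": 0}
    - {"hand": 0,"travel": [8,0,0],"yaw": 0}
    - {"hand": 0,"travel": [0,0,0],"yaw": 0}
    - {"hand": 0,"travel": [0,0,0],"yaw": 0}

```text
t: 15.5
tcp_pos: [0.5337, 0.19, 0.1626]
tool_rot: [0.72, 0.694, -0.001, -0.0]
force: [-0.3, -0.5, -0.9]
finger_gap: 0.999
```

```bash

python3 -c "
from h import *
to(*TUBES[1],.063,AT)"
```

```text
t 15.5 tcp [0.5337 0.19   0.1626] ang -2.05 tilt [-0.001 -0.001 -1.   ] gap 0.999 F [-0.3 -0.5 -0.9]
travel mm now axes [ 0.4  2.2 99.6]  yaw 0.05  travel after yaw [ 0.4  2.2 99.6]
```

Call:
servo_tool:
  increments:
    - {"hand": 0,"travel": [0,1,12],"yaw": 0}
    - {"hand": 0,"travel": [0,1,18],"yaw": 0}
    - {"hand": 0,"travel": [0,0,18],"yaw": 0}
    - {"hand": 0,"travel": [0,0,16],"yaw": 0}
    - {"hand": 0,"travel": [0,0,14],"yaw": 0}
    - {"hand": 0,"travel": [0,0,10],"yaw": 0}
    - {"hand": 0,"travel": [0,0,7],"yaw": 0}
    - {"hand": 0,"travel": [0,0,4],"yaw": 0}
    - {"hand": 0,"travel": [0,0,0],"yaw": 0}
    - {"hand": 0,"travel": [0,0,0],"yaw": 0}

```text
t: 16.5
tcp_pos: [0.5367, 0.1903, 0.0642]
tool_rot: [0.72, 0.694, 0.0, 0.0]
force: [-0.5, 0.1, -0.2]
finger_gap: 0.997
```

```bash

python3 -c "
from h import *
to(*TUBES[1],.063,AT)
look('k1')"
```

```text
t 16.5 tcp [0.5367 0.1903 0.0642] ang -2.1 tilt [ 0.001  0.    -1.   ] gap 0.997 F [-0.5  0.1 -0.2]
travel mm now axes [-0.  -0.8  1.2]  yaw 0.0  travel after yaw [-0.  -0.8  1.2]
```

View pics/k1.png

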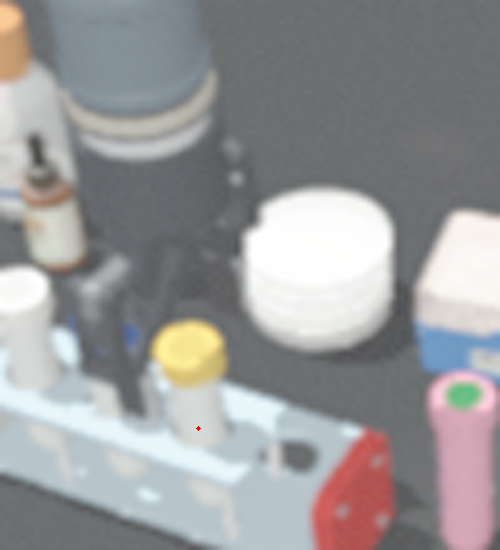

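Same geometry as for green: the jaws straddle the yellow cap at crop (190,352). Close, then lift.

Call:
servo_tool:
  increments:
    - {"hand": 1,"travel": [0,0,0],"yaw": 0}
    - {"hand": 1,"travel": [0,0,0],"yaw": 0}
    - {"hand": 1,"travel": [0,0,0],"yaw": 0}
    - {"hand": 1,"travel": [0,0,0],"yaw": 0}
    - {"hand": 1,"travel": [0,0,0],"yaw": 0}
    - {"hand": 1,"travel": [0,0,0],"yaw": 0}
  newtons: 35

```text
t: 17.15
tcp_pos: [0.5366, 0.1903, 0.0642]
tool_rot: [0.72, 0.694, 0.0, 0.0]
force: [-0.3, -0.0, 4.6]
finger_gap: 0.389
```

Call:
servo_tool:
  increments:
    - {"hand": 1,"travel": [0,0,-6],"yaw": 0}
    - {"hand": 1,"travel": [0,0,-12],"yaw": 0}
    - {"hand": 1,"travel": [0,0,-18],"yaw": 0}
    - {"hand": 1,"travel": [0,0,-20],"yaw": 0}
    - {"hand": 1,"travel": [0,0,-22],"yaw": 0}
    - {"hand": 1,"travel": [0,0,-22],"yaw": 0}
    - {"hand": 1,"travel": [0,0,-18],"yaw": 0}
    - {"hand": 1,"travel": [0,0,-12],"yaw": 0}
    - {"hand": 1,"travel": [0,0,-5],"yaw": 0}
    - {"hand": 1,"travel": [0,0,0],"yaw": 0}

```text
t: 18.15
tcp_pos: [0.5364, 0.1903, 0.1994]
tool_rot: [0.72, 0.694, 0.0, 0.0]
force: [-0.1, -0.2, -1.2]
finger_gap: 0.388
```

```bash

python3 -c "
from h import *
to(*WELLS[1],.197,AW)
look('k2')"
```

```text
t 18.15 tcp [0.5364 0.1903 0.1994] ang -2.09 tilt [ 0.001  0.    -1.   ] gap 0.388 F [-0.1 -0.2 -1.2]
travel mm now axes [-354.7  -16.9    2.4]  yaw -11.49  travel after yaw [-344.2  -87.2    2.4]
```

View pics/k2.png

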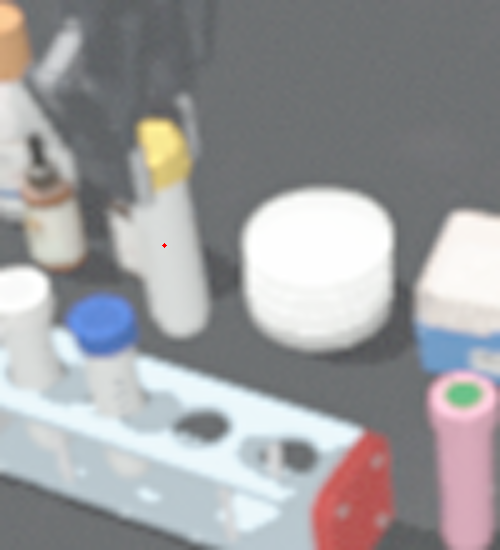

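Yellow is held upright: cap (165,150), foot (182,330) in the crop. Carrying to well 2.

Call:
servo_tool:
  increments:
    - {"hand": 1,"travel": [0,0,-7],"yaw": -5.7}
    - {"hand": 1,"travel": [0,0,-8],"yaw": -5.8}
    - {"hand": 1,"travel": [-15,-4,0],"yaw": 0}
    - {"hand": 1,"travel": [-30,-8,0],"yaw": 0}
    - {"hand": 1,"travel": [-38,-9,0],"yaw": 0}
    - {"hand": 1,"travel": [-40,-10,0],"yaw": 0}
    - {"hand": 1,"travel": [-40,-10,0],"yaw": 0}
    - {"hand": 1,"travel": [-40,-10,0],"yaw": 0}
    - {"hand": 1,"travel": [-40,-10,0],"yaw": 0}
    - {"hand": 1,"travel": [-38,-10,0],"yaw": 0}
    - {"hand": 1,"travel": [-30,-8,0],"yaw": 0}
    - {"hand": 1,"travel": [-20,-5,0],"yaw": 0}
    - {"hand": 1,"travel": [-13,-3,0],"yaw": 0}
    - {"hand": 1,"travel": [0,0,0],"yaw": 0}
    - {"hand": 1,"travel": [0,0,0],"yaw": 0}
    - {"hand": 1,"travel": [0,0,0],"yaw": 0}

```text
t: 19.8
tcp_pos: [0.5064, -0.1621, 0.2136]
tool_rot: [0.646, 0.763, 0.0, -0.001]
force: [-0.2, 0.2, -2.0]
finger_gap: 0.386
```

```bash

python3 -c "
from h import *
to(*WELLS[1],.072,AW)
look('k3',(220,100,380,240))"
```

```text
t 19.8 tcp [ 0.5064 -0.1621  0.2136] ang 9.45 tilt [-0.001  0.001 -1.   ] gap 0.386 F [-0.2  0.2 -2. ]
travel mm now axes [ -1.4  -0.  141.6]  yaw 0.05  travel after yaw [ -1.4  -0.  141.6]
```

View pics/k3.png

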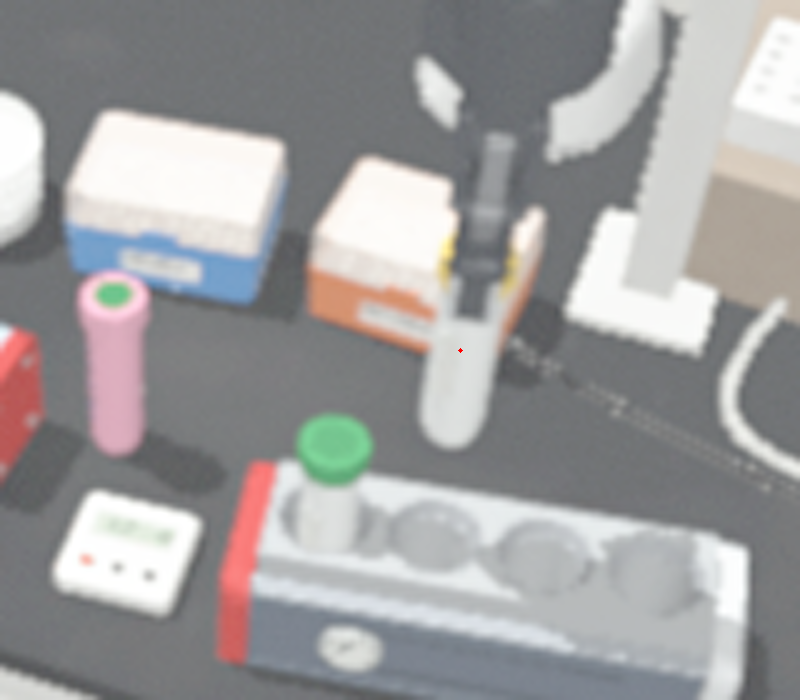

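Lined up with well 2, green undisturbed. Lowering, slower below the mouth.

Call:
servo_tool:
  increments:
    - {"hand": 1,"travel": [-1,0,8],"yaw": 0}
    - {"hand": 1,"travel": [0,0,16],"yaw": 0}
    - {"hand": 1,"travel": [0,0,20],"yaw": 0}
    - {"hand": 1,"travel": [0,0,18],"yaw": 0}
    - {"hand": 1,"travel": [0,0,12],"yaw": 0}
    - {"hand": 1,"travel": [0,0,8],"yaw": 0}
    - {"hand": 1,"travel": [0,0,8],"yaw": 0}
    - {"hand": 1,"travel": [0,0,8],"yaw": 0}
    - {"hand": 1,"travel": [0,0,8],"yaw": 0}

```text
t: 20.75
tcp_pos: [0.5073, -0.1645, 0.1077]
tool_rot: [0.647, 0.763, 0.0, 0.001]
force: [0.3, 0.4, 0.0]
finger_gap: 0.385
```

```bash

python3 -c "
from h import *
to(*WELLS[1],.072,AW)
look('k4',(220,100,380,240))"
```

```text
t 20.75 tcp [ 0.5073 -0.1645  0.1077] ang 9.41 tilt [ 0.001 -0.001 -1.   ] gap 0.385 F [0.3 0.4 0. ]
travel mm now axes [ 1.1 -0.5 35.7]  yaw 0.01  travel after yaw [ 1.1 -0.5 35.7]
```

View pics/k4.png

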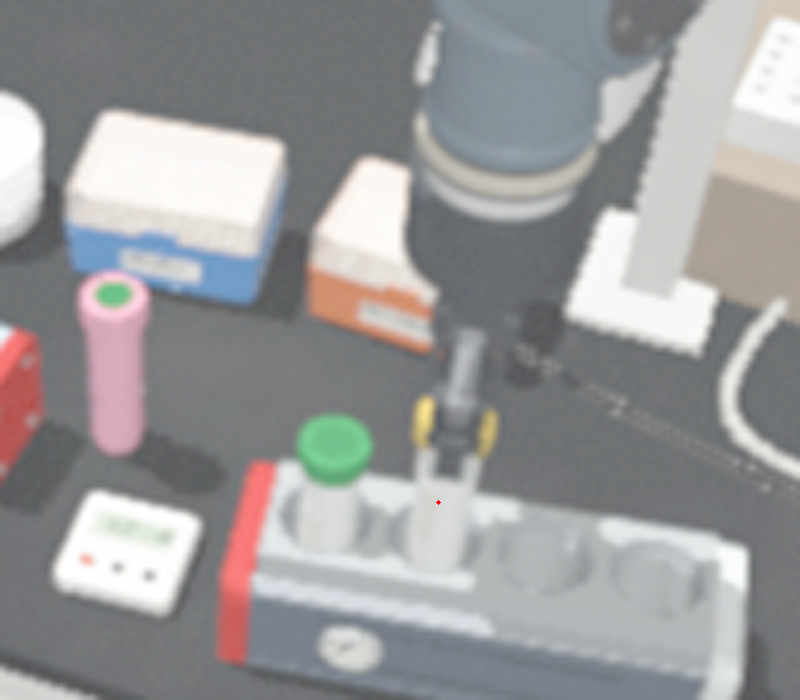

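Call:
servo_tool:
  increments:
    - {"hand": 1,"travel": [1,0,8],"yaw": 0}
    - {"hand": 1,"travel": [0,0,8],"yaw": 0}
    - {"hand": 1,"travel": [0,0,7],"yaw": 0}
    - {"hand": 1,"travel": [0,0,5],"yaw": 0}
    - {"hand": 1,"travel": [0,0,3],"yaw": 0}
    - {"hand": 1,"travel": [0,0,2],"yaw": 0}
    - {"hand": 1,"travel": [0,0,0],"yaw": 0}
    - {"hand": 1,"travel": [0,0,0],"yaw": 0}

```text
t: 21.6
tcp_pos: [0.5069, -0.1634, 0.075]
tool_rot: [0.647, 0.763, 0.0, 0.0]
force: [0.2, 0.1, -0.3]
finger_gap: 0.39
```

Call:
servo_tool:
  increments:
    - {"hand": 1,"travel": [0,0,2],"yaw": 0}
    - {"hand": 1,"travel": [0,0,1],"yaw": 0}
    - {"hand": 1,"travel": [0,0,0],"yaw": 0}

```text
t: 21.9
tcp_pos: [0.507, -0.1635, 0.0722]
tool_rot: [0.647, 0.763, 0.0, 0.0]
force: [0.1, 0.1, 1.6]
finger_gap: 0.388
```

Call:
servo_tool:
  increments:
    - {"hand": 1,"travel": [0,0,1],"yaw": 0}
    - {"hand": 1,"travel": [0,0,0],"yaw": 0}

```text
t: 22.1
tcp_pos: [0.5073, -0.1639, 0.0721]
tool_rot: [0.647, 0.763, 0.0, 0.001]
force: [-0.7, 0.4, 9.0]
finger_gap: 0.392
```

Seated (9 N contact). Releasing and rising.

Call:
servo_tool:
  increments:
    - {"hand": 0,"travel": [0,0,-1],"yaw": 0}
    - {"hand": 0,"travel": [0,0,0],"yaw": 0}
    - {"hand": 0,"travel": [0,0,0],"yaw": 0}
    - {"hand": 0,"travel": [0,0,0],"yaw": 0}
    - {"hand": 0,"travel": [0,0,0],"yaw": 0}
    - {"hand": 0,"travel": [0,0,0],"yaw": 0}
    - {"hand": 0,"travel": [0,0,-6],"yaw": 0}
    - {"hand": 0,"travel": [0,0,-12],"yaw": 0}
    - {"hand": 0,"travel": [0,0,-18],"yaw": 0}
    - {"hand": 0,"travel": [0,0,-20],"yaw": 0}
    - {"hand": 0,"travel": [0,0,-18],"yaw": 0}
    - {"hand": 0,"travel": [0,0,-12],"yaw": 0}
    - {"hand": 0,"travel": [0,0,-6],"yaw": 0}
    - {"hand": 0,"travel": [0,0,0],"yaw": 0}

```text
t: 23.5
tcp_pos: [0.5072, -0.1636, 0.1648]
tool_rot: [0.647, 0.763, 0.0, 0.001]
force: [0.2, 0.1, -0.3]
finger_gap: 0.999
```

```bash

python3 -c "
from h import *
to(*TUBES[2],.16,AT)
look('k5',(220,100,380,240))"
```

```text
t 23.5 tcp [ 0.5072 -0.1636  0.1648] ang 9.41 tilt [ 0.002 -0.001 -1.   ] gap 0.999 F [ 0.2  0.1 -0.3]
travel mm now axes [399.3  97.5   4.8]  yaw 11.51  travel after yaw [410.7  15.8   4.8]
```

View pics/k5.png

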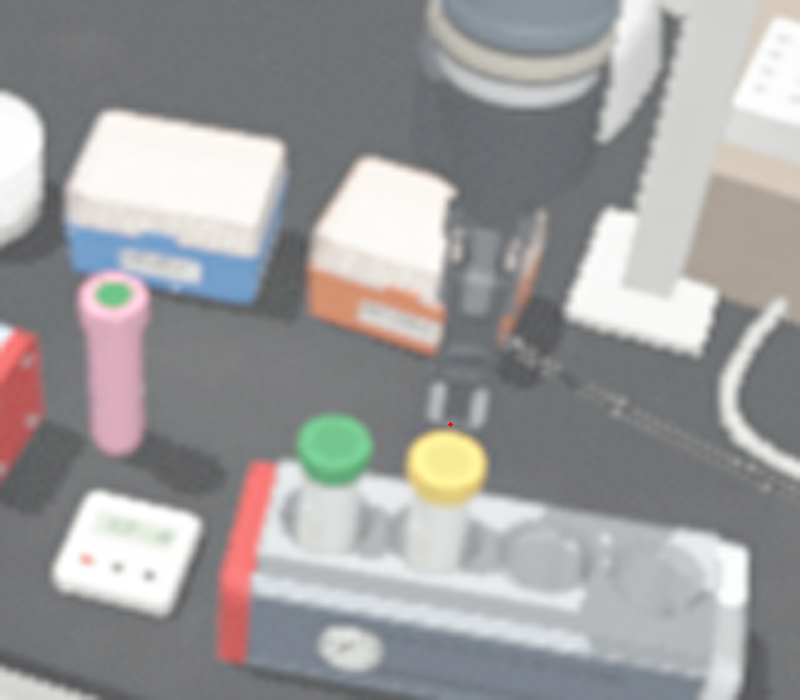

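Green and yellow are both home and upright. Next is blue.

Call:
servo_tool:
  increments:
    - {"hand": 0,"travel": [0,0,0],"yaw": 5.7}
    - {"hand": 0,"travel": [0,0,0],"yaw": 5.8}
    - {"hand": 0,"travel": [15,1,0],"yaw": 0}
    - {"hand": 0,"travel": [30,1,0],"yaw": 0}
    - {"hand": 0,"travel": [40,2,0],"yaw": 0}
    - {"hand": 0,"travel": [40,2,0],"yaw": 0}
    - {"hand": 0,"travel": [40,2,0],"yaw": 0}
    - {"hand": 0,"travel": [40,2,0],"yaw": 0}
    - {"hand": 0,"travel": [40,1,0],"yaw": 0}
    - {"hand": 0,"travel": [40,1,0],"yaw": 0}
    - {"hand": 0,"travel": [40,1,0],"yaw": 0}
    - {"hand": 0,"travel": [40,1,0],"yaw": 0}
    - {"hand": 0,"travel": [28,1,0],"yaw": 0}
    - {"hand": 0,"travel": [17,1,0],"yaw": 0}
    - {"hand": 0,"travel": [0,0,0],"yaw": 0}
    - {"hand": 0,"travel": [0,0,0],"yaw": 0}
    - {"hand": 0,"travel": [0,0,0],"yaw": 0}

```text
t: 25.25
tcp_pos: [0.5373, 0.2445, 0.1635]
tool_rot: [0.72, 0.694, -0.001, -0.0]
force: [-0.5, 0.5, -0.5]
finger_gap: 1.001
```

```bash

python3 -c "
from h import *
to(*TUBES[2],.063,AT)"
```

```text
t 25.25 tcp [0.5373 0.2445 0.1635] ang -2.14 tilt [-0.001 -0.001 -1.   ] gap 1.001 F [-0.5  0.5 -0.5]
travel mm now axes [  1.8   0.6 100.5]  yaw -0.04  travel after yaw [  1.8   0.6 100.5]
```

Call:
servo_tool:
  increments:
    - {"hand": 0,"travel": [1,0,12],"yaw": 0}
    - {"hand": 0,"travel": [0,0,18],"yaw": 0}
    - {"hand": 0,"travel": [0,0,18],"yaw": 0}
    - {"hand": 0,"travel": [0,0,16],"yaw": 0}
    - {"hand": 0,"travel": [0,0,14],"yaw": 0}
    - {"hand": 0,"travel": [0,0,10],"yaw": 0}
    - {"hand": 0,"travel": [0,0,7],"yaw": 0}
    - {"hand": 0,"travel": [0,0,5],"yaw": 0}
    - {"hand": 0,"travel": [0,0,0],"yaw": 0}
    - {"hand": 0,"travel": [0,0,0],"yaw": 0}

```text
t: 26.25
tcp_pos: [0.538, 0.247, 0.0642]
tool_rot: [0.72, 0.694, 0.0, 0.0]
force: [0.2, -0.2, 0.0]
finger_gap: 1.003
```

```bash

python3 -c "
from h import *
to(*TUBES[2],.063,AT)
look('l1')"
```

```text
t 26.25 tcp [0.538  0.247  0.0642] ang -2.08 tilt [ 0.001  0.    -1.   ] gap 1.003 F [ 0.2 -0.2  0. ]
travel mm now axes [-0.7 -0.   1.2]  yaw 0.02  travel after yaw [-0.7 -0.   1.2]
```

View pics/l1.png

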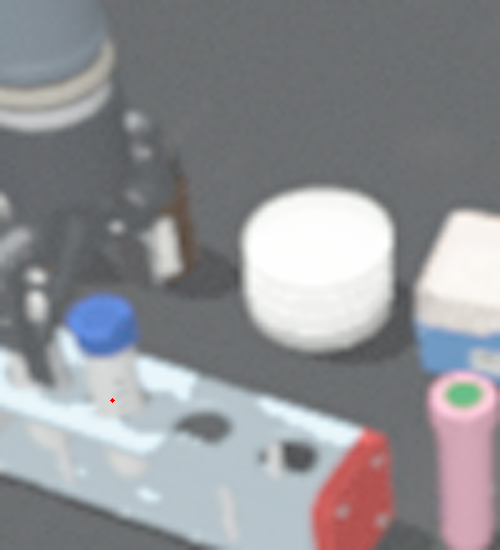

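The jaws straddle the blue cap at crop (103,323). Close and lift, rising 15 mm more this time.

Call:
servo_tool:
  increments:
    - {"hand": 1,"travel": [0,0,0],"yaw": 0}
    - {"hand": 1,"travel": [0,0,0],"yaw": 0}
    - {"hand": 1,"travel": [0,0,0],"yaw": 0}
    - {"hand": 1,"travel": [0,0,0],"yaw": 0}
    - {"hand": 1,"travel": [0,0,0],"yaw": 0}
    - {"hand": 1,"travel": [0,0,0],"yaw": 0}
  newtons: 35

```text
t: 26.9
tcp_pos: [0.538, 0.247, 0.0642]
tool_rot: [0.72, 0.694, 0.0, 0.0]
force: [0.3, -0.2, 2.6]
finger_gap: 0.389
```

Call:
servo_tool:
  increments:
    - {"hand": 1,"travel": [0,0,-6],"yaw": 0}
    - {"hand": 1,"travel": [0,0,-12],"yaw": 0}
    - {"hand": 1,"travel": [0,0,-18],"yaw": 0}
    - {"hand": 1,"travel": [0,0,-20],"yaw": 0}
    - {"hand": 1,"travel": [0,0,-22],"yaw": 0}
    - {"hand": 1,"travel": [0,0,-22],"yaw": 0}
    - {"hand": 1,"travel": [0,0,-22],"yaw": 0}
    - {"hand": 1,"travel": [0,0,-16],"yaw": 0}
    - {"hand": 1,"travel": [0,0,-12],"yaw": 0}
    - {"hand": 1,"travel": [0,0,0],"yaw": 0}

```text
t: 27.9
tcp_pos: [0.5388, 0.2472, 0.2161]
tool_rot: [0.72, 0.694, 0.002, 0.001]
force: [0.1, 0.1, -0.9]
finger_gap: 0.389
```

```bash

python3 -c "
from h import *
to(*WELLS[2],.213,AW)
look('l2',(120,80,220,190))"
```

```text
t 27.9 tcp [0.5388 0.2472 0.2161] ang -2.09 tilt [ 0.004  0.001 -1.   ] gap 0.389 F [ 0.1  0.1 -0.9]
travel mm now axes [-466.4   -6.1    3.1]  yaw -11.49  travel after yaw [-455.8  -98.9    3.1]
```

View pics/l2.png

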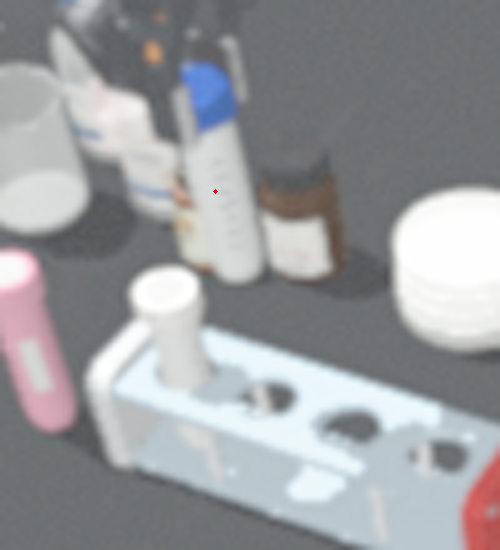

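Blue is held upright, and the white tube has not moved. Carrying blue to well 3.

Call:
servo_tool:
  increments:
    - {"hand": 1,"travel": [0,0,0],"yaw": -5.7}
    - {"hand": 1,"travel": [0,0,0],"yaw": -5.8}
    - {"hand": 1,"travel": [-15,-3,0],"yaw": 0}
    - {"hand": 1,"travel": [-30,-7,0],"yaw": 0}
    - {"hand": 1,"travel": [-40,-9,0],"yaw": 0}
    - {"hand": 1,"travel": [-40,-9,0],"yaw": 0}
    - {"hand": 1,"travel": [-40,-9,0],"yaw": 0}
    - {"hand": 1,"travel": [-40,-9,0],"yaw": 0}
    - {"hand": 1,"travel": [-40,-9,0],"yaw": 0}
    - {"hand": 1,"travel": [-40,-9,0],"yaw": 0}
    - {"hand": 1,"travel": [-40,-9,0],"yaw": 0}
    - {"hand": 1,"travel": [-40,-9,0],"yaw": 0}
    - {"hand": 1,"travel": [-40,-9,0],"yaw": 0}
    - {"hand": 1,"travel": [-30,-5,0],"yaw": 0}
    - {"hand": 1,"travel": [-21,-3,0],"yaw": 0}
    - {"hand": 1,"travel": [0,0,0],"yaw": 0}
    - {"hand": 1,"travel": [0,0,0],"yaw": 0}
    - {"hand": 1,"travel": [0,0,0],"yaw": 0}

```text
t: 29.75
tcp_pos: [0.5137, -0.2182, 0.2133]
tool_rot: [0.647, 0.763, 0.0, -0.001]
force: [0.4, -0.2, -0.9]
finger_gap: 0.389
```

```bash

python3 -c "
from h import *
to(*WELLS[2],.072,AW)
look('l3',(220,100,380,240))"
```

```text
t 29.75 tcp [ 0.5137 -0.2182  0.2133] ang 9.39 tilt [-0.002  0.001 -1.   ] gap 0.389 F [ 0.4 -0.2 -0.9]
travel mm now axes [ -0.8   1.9 141.3]  yaw -0.01  travel after yaw [ -0.8   1.9 141.3]
```

View pics/l3.png

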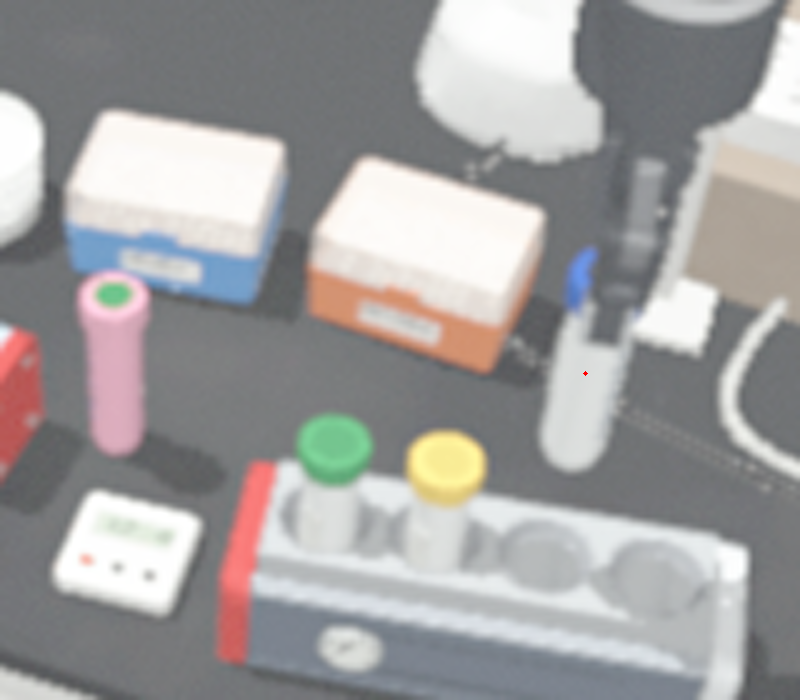

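Call:
servo_tool:
  increments:
    - {"hand": 1,"travel": [0,1,8],"yaw": 0}
    - {"hand": 1,"travel": [0,0,16],"yaw": 0}
    - {"hand": 1,"travel": [0,0,20],"yaw": 0}
    - {"hand": 1,"travel": [0,0,18],"yaw": 0}
    - {"hand": 1,"travel": [0,0,12],"yaw": 0}
    - {"hand": 1,"travel": [0,0,8],"yaw": 0}
    - {"hand": 1,"travel": [0,0,8],"yaw": 0}
    - {"hand": 1,"travel": [0,0,8],"yaw": 0}
    - {"hand": 1,"travel": [0,0,8],"yaw": 0}

```text
t: 30.7
tcp_pos: [0.5159, -0.2193, 0.1076]
tool_rot: [0.647, 0.763, 0.0, 0.001]
force: [0.2, 0.3, -1.1]
finger_gap: 0.391
```

```bash

python3 -c "
from h import *
to(*WELLS[2],.072,AW)
look('l4',(220,100,380,240))"
```

```text
t 30.7 tcp [ 0.5159 -0.2193  0.1076] ang 9.41 tilt [ 0.001 -0.001 -1.   ] gap 0.391 F [ 0.2  0.3 -1.1]
travel mm now axes [ 0.6 -0.1 35.6]  yaw 0.01  travel after yaw [ 0.6 -0.1 35.6]
```

View pics/l4.png

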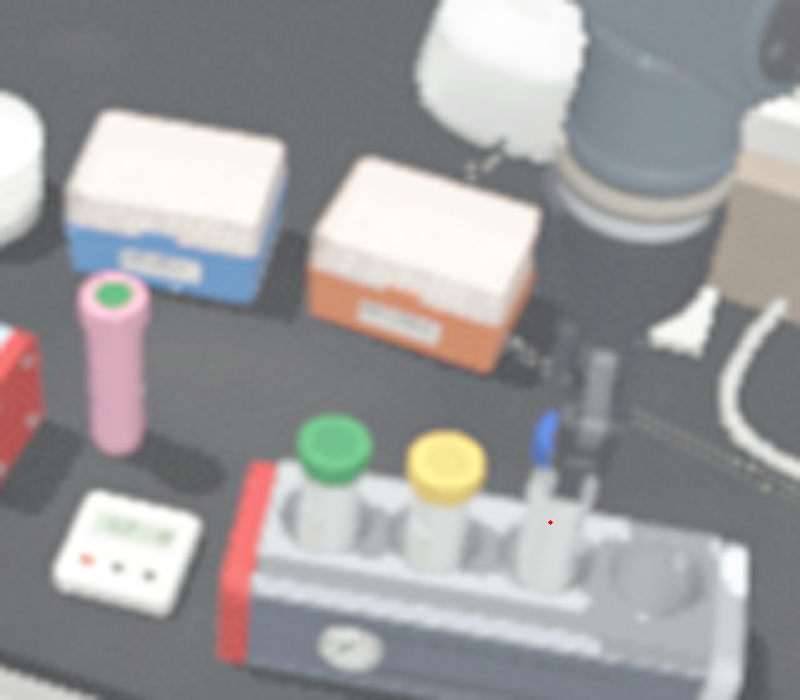

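Call:
servo_tool:
  increments:
    - {"hand": 1,"travel": [0,0,8],"yaw": 0}
    - {"hand": 1,"travel": [0,0,8],"yaw": 0}
    - {"hand": 1,"travel": [0,0,7],"yaw": 0}
    - {"hand": 1,"travel": [0,0,5],"yaw": 0}
    - {"hand": 1,"travel": [0,0,3],"yaw": 0}
    - {"hand": 1,"travel": [0,0,2],"yaw": 0}
    - {"hand": 1,"travel": [0,0,1],"yaw": 0}
    - {"hand": 1,"travel": [0,0,0],"yaw": 0}
    - {"hand": 1,"travel": [0,0,0],"yaw": 0}

```text
t: 31.65
tcp_pos: [0.5157, -0.2192, 0.0741]
tool_rot: [0.647, 0.763, 0.0, 0.0]
force: [-0.7, -0.3, -0.9]
finger_gap: 0.387
```

Call:
servo_tool:
  increments:
    - {"hand": 1,"travel": [0,0,2],"yaw": 0}
    - {"hand": 1,"travel": [0,0,1],"yaw": 0}
    - {"hand": 1,"travel": [0,0,0],"yaw": 0}

```text
t: 31.95
tcp_pos: [0.5162, -0.2197, 0.0721]
tool_rot: [0.647, 0.763, -0.0, 0.001]
force: [-1.0, -0.0, 6.5]
finger_gap: 0.391
```

Seated (6.5 N at z 0.072). Release and rise.

Call:
servo_tool:
  increments:
    - {"hand": 0,"travel": [0,0,-1],"yaw": 0}
    - {"hand": 0,"travel": [0,0,0],"yaw": 0}
    - {"hand": 0,"travel": [0,0,0],"yaw": 0}
    - {"hand": 0,"travel": [0,0,0],"yaw": 0}
    - {"hand": 0,"travel": [0,0,0],"yaw": 0}
    - {"hand": 0,"travel": [0,0,0],"yaw": 0}
    - {"hand": 0,"travel": [0,0,-6],"yaw": 0}
    - {"hand": 0,"travel": [0,0,-12],"yaw": 0}
    - {"hand": 0,"travel": [0,0,-18],"yaw": 0}
    - {"hand": 0,"travel": [0,0,-20],"yaw": 0}
    - {"hand": 0,"travel": [0,0,-18],"yaw": 0}
    - {"hand": 0,"travel": [0,0,-12],"yaw": 0}
    - {"hand": 0,"travel": [0,0,-6],"yaw": 0}
    - {"hand": 0,"travel": [0,0,0],"yaw": 0}

```text
t: 33.35
tcp_pos: [0.516, -0.2194, 0.1649]
tool_rot: [0.647, 0.763, 0.0, 0.001]
force: [1.1, -0.2, -0.5]
finger_gap: 1.002
```

```bash

python3 -c "
from h import *
to(*TUBES[3],.16,AT)
look('l5',(220,100,380,240))"
```

```text
t 33.35 tcp [ 0.516  -0.2194  0.1649] ang 9.41 tilt [ 0.002 -0.001 -1.   ] gap 1.002 F [ 1.1 -0.2 -0.5]
travel mm now axes [510.6 109.    4.9]  yaw 11.51  travel after yaw [522.1   4.9   4.9]
```

View pics/l5.png

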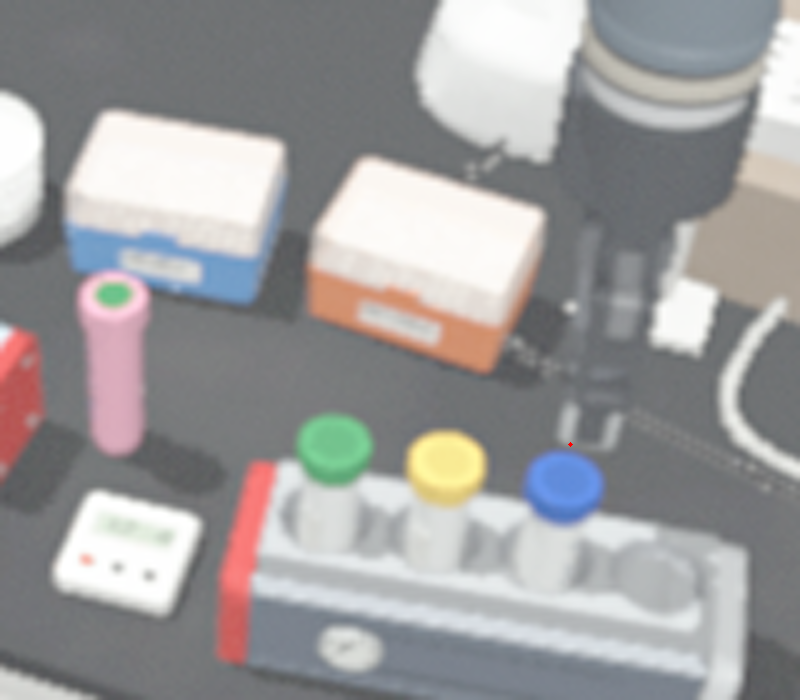

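Three are home and upright. White next; its cap was extrapolated along the row at (0.540, 0.302), and the overlay matched in both views.

Call:
servo_tool:
  increments:
    - {"hand": 0,"travel": [0,0,0],"yaw": 5.7}
    - {"hand": 0,"travel": [0,0,0],"yaw": 5.8}
    - {"hand": 0,"travel": [15,0,0],"yaw": 0}
    - {"hand": 0,"travel": [30,1,0],"yaw": 0}
    - {"hand": 0,"travel": [40,1,0],"yaw": 0}
    - {"hand": 0,"travel": [45,1,0],"yaw": 0}
    - {"hand": 0,"travel": [45,1,0],"yaw": 0}
    - {"hand": 0,"travel": [45,1,0],"yaw": 0}
    - {"hand": 0,"travel": [45,0,0],"yaw": 0}
    - {"hand": 0,"travel": [45,0,0],"yaw": 0}
    - {"hand": 0,"travel": [45,0,0],"yaw": 0}
    - {"hand": 0,"travel": [45,0,0],"yaw": 0}
    - {"hand": 0,"travel": [45,0,0],"yaw": 0}
    - {"hand": 0,"travel": [40,0,0],"yaw": 0}
    - {"hand": 0,"travel": [25,0,0],"yaw": 0}
    - {"hand": 0,"travel": [12,0,0],"yaw": 0}
    - {"hand": 0,"travel": [0,0,0],"yaw": 0}
    - {"hand": 0,"travel": [0,0,0],"yaw": 0}
    - {"hand": 0,"travel": [0,0,0],"yaw": 0}

```text
t: 35.3
tcp_pos: [0.5394, 0.3009, 0.1636]
tool_rot: [0.72, 0.694, -0.001, -0.0]
force: [0.7, -0.4, 0.3]
finger_gap: 1.0
```

```bash

python3 -c "
from h import *
to(*TUBES[3],.063,AT)"
```

```text
t 35.3 tcp [0.5394 0.3009 0.1636] ang -2.16 tilt [-0.001 -0.001 -1.   ] gap 1.0 F [ 0.7 -0.4  0.3]
travel mm now axes [  1.3   0.6 100.6]  yaw -0.06  travel after yaw [  1.3   0.6 100.6]
```

Call:
servo_tool:
  increments:
    - {"hand": 0,"travel": [0,0,12],"yaw": 0}
    - {"hand": 0,"travel": [0,0,18],"yaw": 0}
    - {"hand": 0,"travel": [0,0,18],"yaw": 0}
    - {"hand": 0,"travel": [0,0,16],"yaw": 0}
    - {"hand": 0,"travel": [0,0,14],"yaw": 0}
    - {"hand": 0,"travel": [0,0,10],"yaw": 0}
    - {"hand": 0,"travel": [0,0,7],"yaw": 0}
    - {"hand": 0,"travel": [0,0,5],"yaw": 0}
    - {"hand": 0,"travel": [0,0,0],"yaw": 0}
    - {"hand": 0,"travel": [0,0,0],"yaw": 0}

```text
t: 36.3
tcp_pos: [0.5399, 0.3026, 0.0642]
tool_rot: [0.72, 0.694, 0.0, 0.0]
force: [0.1, -0.3, -0.1]
finger_gap: 1.0
```

```bash

python3 -c "
from h import *
to(*TUBES[3],.063,AT)
look('m1',(110,80,210,190))"
```

```text
t 36.3 tcp [0.5399 0.3026 0.0642] ang -2.08 tilt [ 0.001  0.    -1.   ] gap 1.0 F [ 0.1 -0.3 -0.1]
travel mm now axes [-0.4  0.1  1.2]  yaw 0.02  travel after yaw [-0.4  0.1  1.2]
```

View pics/m1.png

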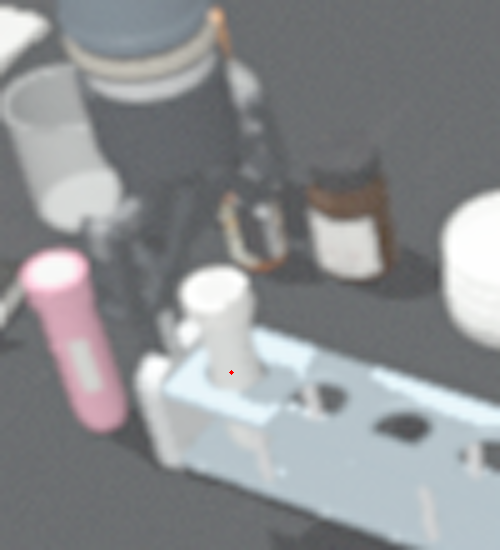

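The jaws straddle the white cap at crop (217,290), clear of the pink tube.

Call:
servo_tool:
  increments:
    - {"hand": 1,"travel": [0,0,0],"yaw": 0}
    - {"hand": 1,"travel": [0,0,0],"yaw": 0}
    - {"hand": 1,"travel": [0,0,0],"yaw": 0}
    - {"hand": 1,"travel": [0,0,0],"yaw": 0}
    - {"hand": 1,"travel": [0,0,0],"yaw": 0}
    - {"hand": 1,"travel": [0,0,0],"yaw": 0}
  newtons: 35

```text
t: 36.95
tcp_pos: [0.54, 0.3025, 0.0643]
tool_rot: [0.72, 0.694, 0.0, 0.0]
force: [-0.7, -0.2, 3.0]
finger_gap: 0.386
```

Call:
servo_tool:
  increments:
    - {"hand": 1,"travel": [0,0,-6],"yaw": 0}
    - {"hand": 1,"travel": [0,0,-12],"yaw": 0}
    - {"hand": 1,"travel": [0,0,-18],"yaw": 0}
    - {"hand": 1,"travel": [0,0,-20],"yaw": 0}
    - {"hand": 1,"travel": [0,0,-22],"yaw": 0}
    - {"hand": 1,"travel": [0,0,-22],"yaw": 0}
    - {"hand": 1,"travel": [0,0,-22],"yaw": 0}
    - {"hand": 1,"travel": [0,0,-16],"yaw": 0}
    - {"hand": 1,"travel": [0,0,-12],"yaw": 0}
    - {"hand": 1,"travel": [0,0,0],"yaw": 0}

```text
t: 37.95
tcp_pos: [0.5407, 0.3029, 0.2162]
tool_rot: [0.72, 0.694, 0.002, 0.001]
force: [-0.4, -0.1, -0.5]
finger_gap: 0.39
```

```bash

python3 -c "
from h import *
to(*WELLS[3],.213,AW)
look('m2',(110,50,230,190))"
```

```text
t 37.95 tcp [0.5407 0.3029 0.2162] ang -2.09 tilt [ 0.004  0.001 -1.   ] gap 0.39 F [-0.4 -0.1 -0.5]
travel mm now axes [-577.1    5.3    3.2]  yaw -11.49  travel after yaw [-566.5 -109.8    3.2]
```

View pics/m2.png

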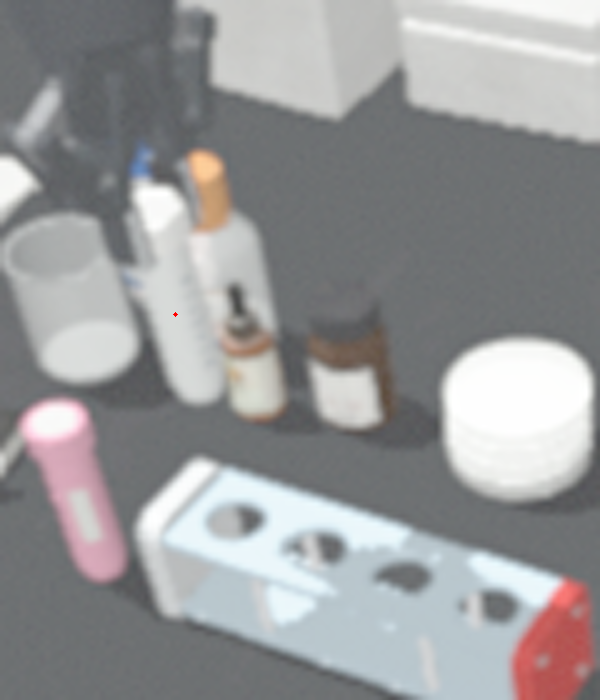

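White is held upright, the rack is empty. Carrying to well 4.

Call:
servo_tool:
  increments:
    - {"hand": 1,"travel": [0,0,0],"yaw": -5.7}
    - {"hand": 1,"travel": [0,0,0],"yaw": -5.8}
    - {"hand": 1,"travel": [-15,-3,0],"yaw": 0}
    - {"hand": 1,"travel": [-30,-6,0],"yaw": 0}
    - {"hand": 1,"travel": [-40,-8,0],"yaw": 0}
    - {"hand": 1,"travel": [-42,-8,0],"yaw": 0}
    - {"hand": 1,"travel": [-42,-8,0],"yaw": 0}
    - {"hand": 1,"travel": [-42,-8,0],"yaw": 0}
    - {"hand": 1,"travel": [-42,-8,0],"yaw": 0}
    - {"hand": 1,"travel": [-42,-8,0],"yaw": 0}
    - {"hand": 1,"travel": [-42,-8,0],"yaw": 0}
    - {"hand": 1,"travel": [-42,-8,0],"yaw": 0}
    - {"hand": 1,"travel": [-42,-8,0],"yaw": 0}
    - {"hand": 1,"travel": [-42,-8,0],"yaw": 0}
    - {"hand": 1,"travel": [-40,-8,0],"yaw": 0}
    - {"hand": 1,"travel": [-35,-7,0],"yaw": 0}
    - {"hand": 1,"travel": [-18,-4,0],"yaw": 0}
    - {"hand": 1,"travel": [-10,-2,0],"yaw": 0}
    - {"hand": 1,"travel": [0,0,0],"yaw": 0}
    - {"hand": 1,"travel": [0,0,0],"yaw": 0}

```text
t: 40.0
tcp_pos: [0.5232, -0.2724, 0.2135]
tool_rot: [0.647, 0.763, 0.0, -0.001]
force: [0.6, -0.6, -1.9]
finger_gap: 0.384
```

Call:
servo_tool:
  increments:
    - {"hand": 1,"travel": [0,0,0],"yaw": 0}
    - {"hand": 1,"travel": [0,0,0],"yaw": 0}

```text
t: 40.2
tcp_pos: [0.5238, -0.2724, 0.214]
tool_rot: [0.646, 0.763, 0.0, -0.0]
force: [-0.6, -0.4, -1.3]
finger_gap: 0.388
```

```bash

python3 -c "
from h import *
to(*WELLS[3],.072,AW)
look('m3',(220,100,380,240))"
```

```text
t 40.2 tcp [ 0.5238 -0.2724  0.214 ] ang 9.51 tilt [-0.  0. -1.] gap 0.388 F [-0.6 -0.4 -1.3]
travel mm now axes [ -1.7   0.9 142. ]  yaw 0.11  travel after yaw [ -1.7   0.9 142. ]
```

View pics/m3.png

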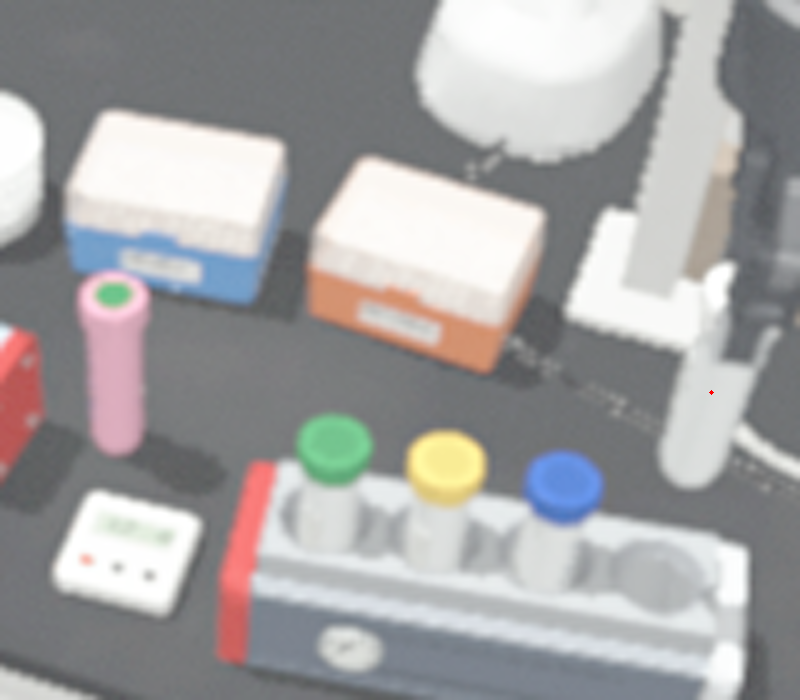

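Call:
servo_tool:
  increments:
    - {"hand": 1,"travel": [-1,1,8],"yaw": 0}
    - {"hand": 1,"travel": [0,0,16],"yaw": 0}
    - {"hand": 1,"travel": [0,0,20],"yaw": 0}
    - {"hand": 1,"travel": [0,0,18],"yaw": 0}
    - {"hand": 1,"travel": [0,0,12],"yaw": 0}
    - {"hand": 1,"travel": [0,0,8],"yaw": 0}
    - {"hand": 1,"travel": [0,0,8],"yaw": 0}
    - {"hand": 1,"travel": [0,0,8],"yaw": 0}
    - {"hand": 1,"travel": [0,0,8],"yaw": 0}

```text
t: 41.15
tcp_pos: [0.5251, -0.2751, 0.1077]
tool_rot: [0.647, 0.763, 0.0, 0.001]
force: [0.3, 0.1, -0.8]
finger_gap: 0.394
```

```bash

python3 -c "
from h import *
to(*WELLS[3],.072,AW)
look('m4',(220,100,380,240))"
```

```text
t 41.15 tcp [ 0.5251 -0.2751  0.1077] ang 9.41 tilt [ 0.001 -0.001 -1.   ] gap 0.394 F [ 0.3  0.1 -0.8]
travel mm now axes [ 1.1 -0.  35.7]  yaw 0.01  travel after yaw [ 1.1 -0.  35.7]
```

View pics/m4.png

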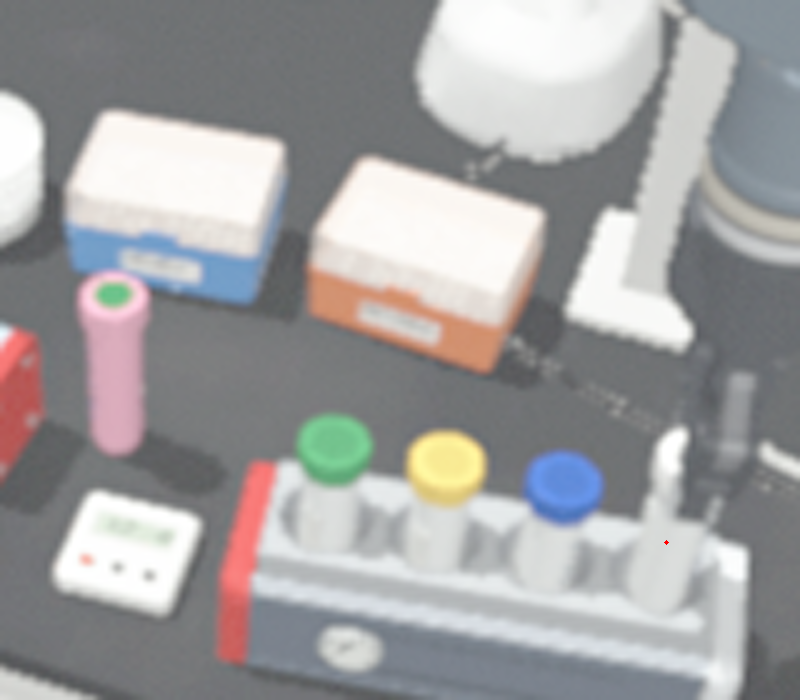

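Call:
servo_tool:
  increments:
    - {"hand": 1,"travel": [1,0,8],"yaw": 0}
    - {"hand": 1,"travel": [0,0,8],"yaw": 0}
    - {"hand": 1,"travel": [0,0,7],"yaw": 0}
    - {"hand": 1,"travel": [0,0,5],"yaw": 0}
    - {"hand": 1,"travel": [0,0,3],"yaw": 0}
    - {"hand": 1,"travel": [0,0,2],"yaw": 0}
    - {"hand": 1,"travel": [0,0,1],"yaw": 0}
    - {"hand": 1,"travel": [0,0,0],"yaw": 0}
    - {"hand": 1,"travel": [0,0,0],"yaw": 0}

```text
t: 42.1
tcp_pos: [0.5247, -0.2739, 0.0741]
tool_rot: [0.647, 0.763, 0.0, 0.0]
force: [-0.1, 0.6, -0.1]
finger_gap: 0.39
```

Call:
servo_tool:
  increments:
    - {"hand": 1,"travel": [0,0,1],"yaw": 0}
    - {"hand": 1,"travel": [0,0,1],"yaw": 0}
    - {"hand": 1,"travel": [0,0,0],"yaw": 0}

```text
t: 42.4
tcp_pos: [0.5249, -0.2741, 0.0723]
tool_rot: [0.647, 0.763, -0.0, 0.0]
force: [-0.2, 1.0, 1.5]
finger_gap: 0.387
```

Call:
servo_tool:
  increments:
    - {"hand": 1,"travel": [0,0,1],"yaw": 0}
    - {"hand": 1,"travel": [0,0,0],"yaw": 0}

```text
t: 42.6
tcp_pos: [0.5251, -0.2745, 0.0721]
tool_rot: [0.647, 0.763, -0.0, 0.001]
force: [-0.6, -0.3, 7.3]
finger_gap: 0.392
```

Call:
servo_tool:
  increments:
    - {"hand": 0,"travel": [0,0,-1],"yaw": 0}
    - {"hand": 0,"travel": [0,0,0],"yaw": 0}
    - {"hand": 0,"travel": [0,0,0],"yaw": 0}
    - {"hand": 0,"travel": [0,0,0],"yaw": 0}
    - {"hand": 0,"travel": [0,0,0],"yaw": 0}
    - {"hand": 0,"travel": [0,0,0],"yaw": 0}
    - {"hand": 0,"travel": [0,0,-6],"yaw": 0}
    - {"hand": 0,"travel": [0,0,-12],"yaw": 0}
    - {"hand": 0,"travel": [0,0,-18],"yaw": 0}
    - {"hand": 0,"travel": [0,0,-20],"yaw": 0}
    - {"hand": 0,"travel": [0,0,-18],"yaw": 0}
    - {"hand": 0,"travel": [0,0,-18],"yaw": 0}
    - {"hand": 0,"travel": [0,0,-12],"yaw": 0}
    - {"hand": 0,"travel": [30,0,0],"yaw": 0}
    - {"hand": 0,"travel": [40,0,0],"yaw": 0}
    - {"hand": 0,"travel": [40,0,0],"yaw": 0}
    - {"hand": 0,"travel": [40,0,0],"yaw": 0}
    - {"hand": 0,"travel": [40,0,0],"yaw": 0}
    - {"hand": 0,"travel": [30,0,0],"yaw": 0}
    - {"hand": 0,"travel": [20,0,0],"yaw": 0}

```text
t: 44.6
tcp_pos: [0.4844, -0.0348, 0.1764]
tool_rot: [0.646, 0.763, 0.0, -0.0]
force: [-0.2, 0.0, 0.1]
finger_gap: 0.999
```

Call:
servo_tool:
  increments:
    - {"hand": 0,"travel": [30,0,0],"yaw": 0}
    - {"hand": 0,"travel": [30,0,0],"yaw": 0}
    - {"hand": 0,"travel": [15,0,0],"yaw": 0}
    - {"hand": 0,"travel": [0,0,0],"yaw": 0}
    - {"hand": 0,"travel": [0,0,0],"yaw": 0}
    - {"hand": 0,"travel": [0,0,0],"yaw": 0}

```text
t: 45.2
tcp_pos: [0.4736, 0.0361, 0.1761]
tool_rot: [0.647, 0.762, 0.0, 0.0]
force: [0.4, -0.3, -1.3]
finger_gap: 1.0
```

```bash

python3 -c "
from h import *
to(*TUBES[0],.2,AT)
look('n1',(220,100,380,240))
d=manip.snapshot('top')
for n,lo,hi in(('green',(45,120,50),(80,255,255)),('yellow',(20,120,90),(35,255,255)),('blue',(105,150,60),(125,255,255))):
    for c,s in blobs(d,lo,hi,50,(260,150,390,225)): print(n,c,s,np.round(ray(d,*c,.135),4))
cv2.imwrite('pics/n2.png',cv2.resize(d['pixels'][150:230,230:390],None,fx=5,fy=5,interpolation=cv2.INTER_CUBIC))
"
```

```text
t 45.2 tcp [0.4736 0.0361 0.1761] ang 9.37 tilt [ 0.001 -0.    -1.   ] gap 1.0 F [ 0.4 -0.3 -1.3]
travel mm now axes [ 87.1  75.4 -23.9]  yaw 11.47  travel after yaw [100.4  56.5 -23.9]
green [298.96, 190.47] [293, 185, 13, 12, 131] [ 0.4981 -0.1073  0.135 ]
yellow [319.14, 186.9] [313, 181, 14, 13, 141] [ 0.507  -0.1611  0.135 ]
blue [340.17, 182.93] [334, 177, 13, 13, 134] [ 0.517  -0.2172  0.135 ]
```

View pics/n1.png

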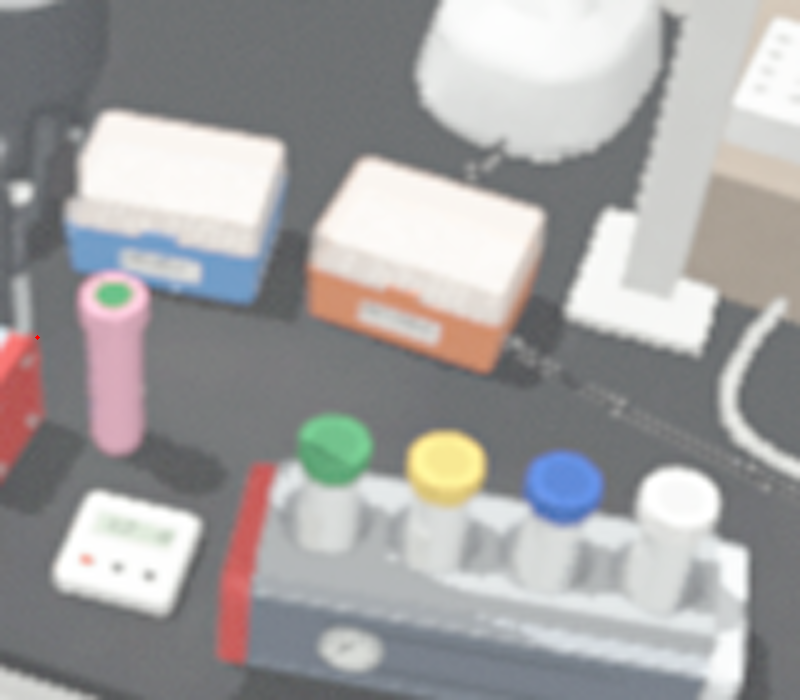

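View pics/n2.png

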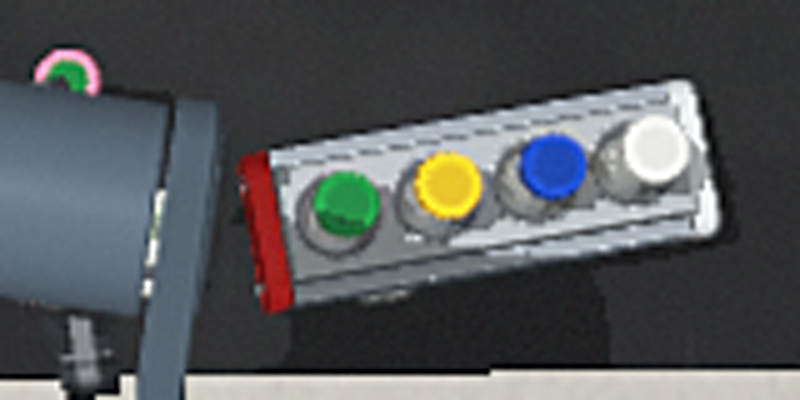

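All four stand upright in order from the block's red end: green, yellow, blue, white. At cap height their measured positions are within 3 mm of the well centres, and the arm is clear of everything. Handing in.

```bash
python3 -c "
from station import manip
manip.sign_off()"
```

```text
the job is handed in; nothing more can be done
```

All four tubes are in the chilled block, moved one at a time in rack order from the red end: green in well 1, then yellow, blue and white. I handed the job in at about 45 s of the 96 s allowed. Sign-off gave no verdict.

**Last checks:**
- **Seating:** I lowered each tube slowly until it pressed on the well floor with 6–9 N, at the height predicted for fully home.
- **Position:** In the final pictures all four tubes stand upright and released. The green, yellow and blue caps measured within 3 mm of their well centres; I checked white only by eye.
- **Bystanders:** The pink look-alikes did not move, and the arm ended open and clear of everything.

**What disagreed:** The fingertips were really about 36 mm higher than the reported TCP height. My first grasp on the green tube therefore closed in the air above its cap without disturbing it. I measured the offset in the images and allowed for it in every later move.

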